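# Descale the sink waste: sweep up the flakes and turn the drain cover in its tray

## Task

We are half way through descaling the sink waste: with the scraper block sweep every loose limescale flake off the green board into the galvanised drip tray around it, and put the grey PVC fittings and, once the board is clear, the scraper too, in the steel colander for rinsing. Also turn the drain cover for its second soak: tip up the blue soaking tray, which has a carrying bar at the end where the cover leans, until the cover tumbles off its rest and slides down into the well, crusted face down, and set the tray down flat again with the cover lying flat in it. The descaler is corrosive, so the fingers must not touch the flakes or the cover; leave the green bottle, the dish brush and spanner where they are.

Things in the scene. Friction and masses are not known exactly. Their poses are not given: they have to be found in the camera images.
- board_top (a point): centre of the top face of the green plastic work board, 160 mm (its x) x 220 mm (its y) x 30 mm thick, which lies fixed on the drip tray; its top is 33 mm above z = 0, z up. The drip tray is the large fixed galvanised sheet tray under everything: inside it reaches from x = 0.297 to 0.853 m and y = -0.698 to 0.698 m, its floor is 3 mm above z = 0 and its rim 18 mm
- flake1_center (a point): a loose, pale tan limescale flake, about 36 x 30 x 8 mm, 14 g, lying flat on the green board at the start; origin at its centre. Three to five of the five flakes are present, the others are absent (None)
- flake2_center (a point): a loose, pale tan limescale flake, about 36 x 30 x 8 mm, 14 g, lying flat on the green board at the start; origin at its centre. Three to five of the five flakes are present, the others are absent (None)
- flake3_center (a point): a loose, pale tan limescale flake, about 36 x 30 x 8 mm, 14 g, lying flat on the green board at the start; origin at its centre. Three to five of the five flakes are present, the others are absent (None)
- flake4_center (a point): a loose, pale tan limescale flake, about 36 x 30 x 8 mm, 14 g, lying flat on the green board at the start; origin at its centre. Three to five of the five flakes are present, the others are absent (None)
- flake5_center (a point): a loose, pale tan limescale flake, about 36 x 30 x 8 mm, 14 g, lying flat on the green board at the start; origin at its centre. Three to five of the five flakes are present, the others are absent (None)
- scraper_center (a point): the scraper block: a black sole 110 mm (its x) x 36 mm (its y) x 14 mm with an orange grip rib 85 mm (x) x 24 mm (y) x 42 mm standing on the middle of it, 56 mm high in all, about 130 g; origin at its centre, 28 mm above the underside of the sole, z up. It stands on its sole in the front of the drip tray; grip the rib across its 24 mm
- tee_center (a point): a grey PVC pipe tee lying flat, about 100 g: three sockets of 46 mm outer diameter along its +x, -x and +y axes, each from 28 to 58 mm from the crossing of the axes; origin at that crossing, 23 mm above what it lies on, z up. It can be gripped across any socket. Absent (None) in some starts
- elbow_center (a point): a grey PVC 90-degree pipe elbow lying flat, about 80 g: two sockets of 46 mm outer diameter along its +x and +y axes, each from 28 to 58 mm from the crossing of the axes; origin at that crossing, 23 mm above what it lies on, z up. It can be gripped across either socket. Absent (None) in some starts
- coupling_center (a point): a grey PVC straight pipe coupling standing on end, a cylinder 52 mm in diameter and 60 mm high, about 70 g; origin at its centre, 30 mm above what it stands on. Absent (None) in some starts
- colander_rim (a point): centre of the mouth of the round stainless colander (fixed), at the height of its rim, 110 mm above z = 0; 280 mm across the rim, narrowing to a flat bottom 160 mm across that lies 16 mm above the drip tray's floor; a small wire handle on its +x and -x sides reaches 163 mm from the centre
- soak_tray: the loose blue plastic soaking tray, about 0.55 kg, open above, 235 mm long (its x) x 118 mm wide (its y) with walls 78 mm high; origin at the centre of its underside, z up. At its -x end is a draining rest, a slope at 54 degrees facing +x and up; at the slope's foot a gutter 18 mm wide and 12 mm deep; the rest of it up to the +x wall is the soaking well, 150 mm long inside. Raised at its -x end it turns about the lower edge of its +x wall, which stays on the drip tray
- tray_bar (a point): centre of the soaking tray's steel carrying bar: a round bar of 12 mm diameter along the tray's y, free over 96 mm, 48 mm out from the tray's -x wall and 66 mm above its underside; the bar can turn between gripper fingers. Axes as the tray's
- tray_far_edge (a point): middle of the lower edge of the soaking tray's +x wall, 283 mm from the bar along the tray's x: the edge on which it turns when the bar is raised. Axes as the tray's
- tray_well (a point): centre of the floor of the soaking well, 15 mm above the tray's underside; the well reaches 75 mm either way along x and 56 mm along y. Axes as the tray's
- cover: the loose square stainless drain cover, 100 x 100 x 8 mm, about 0.3 kg, origin at its centre; its +z face is crusted tan, its -z face is bright steel. At the start it leans with its bright face on the tray's 54-degree draining rest, its lower edge in the gutter (z axis 0.95 rad from vertical). It falls over on its crusted face when the tray has been raised by 0.5 to 0.7 rad, and then slides down the well; the well's floor is 5 cm longer than the cover
- descaler: bystander: green bottle, 68 mm across, 190 mm high, origin at the centre of its underside
- dish_brush: bystander: dish brush with a wooden handle, about 200 mm long, lying flat; origin on its underside
- spanner: bystander: steel spanner, 180 mm long, lying flat; origin on its underside

How it is judged:
By the outcome, as a careful person would: the job done as asked, in the order asked, and still so for the second after the job is handed in, with the robot touching nothing.
Of flake1, flake2, flake3, flake4, flake5 only 3 to 5 are there at a start; the rules pass over those that are not, and their reading is None.
Of tee, elbow, coupling only 2 to 3 are there at a start; the rules pass over those that are not, and their reading is None.
At some moment in a run one of tee, elbow, coupling, flake1, flake2, flake3, flake4, flake5 may be knocked a few centimetres aside while the robot is not near it.
It also fails if it takes over 208 s, if anything falls off the work surface, if the arm or the gripper's body presses on something with over 40 N, if the wrist force passes 120 N, or if a joint passes its speed limit or range.

## Robot

A 7-joint arm with a two-finger parallel gripper is mounted at the origin on the work surface. World frame = base frame: x ahead of the robot, y to its left, z up, the work surface at z = 0. Lengths are in m, angles in rad, forces in N, time in s.
With the tool pointing down it reaches from about 0.4 to 0.85 m from the base axis. Payload 10.4 kg.
Tool frame: the origin (TCP) lies on the centre line of the jaws, within the pads' length; the fingertips stand 11 mm ahead of it and the grasp point (between the pads) lies 8 mm behind it (manip.finger_overhang is the distance from the TCP to the fingertips, in m); z points along the fingers, y is the line along which they close (so a half turn about z gives the same grasp; the last joint's range is limited). The gripper opens to 85 mm and grips with 20 to 120 N. Pads are 22 mm wide; open, the fingers measure 114 mm over their backs; the gripper's body (76 mm by 85 mm) begins 54 mm behind the grasp point. The pads swing forward as they close: fully open they stand 13 mm farther back than shut.
Start: joints at [1.274, 0.332, -0.065, 1.46, 0.022, 1.35, -0.088], TCP at [0.169, -0.602, 0.212] pointing down, gripper open.
Joint ranges: [-2.6, 2.6], [-0.5, 2.12], [-1.47, 1.34], [0.16, 2.42], [-1.27, 4.41], [0.06, 2.06], [-2.6, 2.6]. Speed limits (rad/s): [2.22, 2.22, 2.79, 2.79, 3.14, 3.14, 3.14].

## Interface

Orientations are given as a unit quaternion [x, y, z, w].
In Python, from workcell import manip, imaging, workorder gives the robot as it stands.
- The arm moves only by the tool jog_arm, never from a script. Its argument "deltas" is a list of rows, each an object with "gripper": the opening, from 0 (shut) to 1 (fully open); "offset": the shift along the tool's x, y, z in m, a list of three; "rotation": the turn, a rotation vector about the tool's x, y, z in degrees, a list of three. In form: [{"gripper": gripper, "offset": [tx, ty, tz], "rotation": [ax, ay, az]}, ...]. A call has 1 to 20 rows; each row shifts and turns the commanded pose from where the row before left it, along the tool's axes as they then stand; what a row does not reach is not made up. A row lasts 1/10 s, in which the tool goes at most 50 mm and 8.59 degrees, less where a joint would pass 70% of its speed; a pose out of reach is approached as far as the arm can. A call with a gripper value outside its range is refused whole. The fingers move at their own pace and stop on an object; "newtons" is the grip in N (left out, the last holds). Time passes only in rows, so rows that do not move let the fingers close. It gives the time, the measured TCP pose, the force, the opening and the grip force at its end, in the units of the state.
- manip.get_obs(): the state, without advancing time (a new reading comes with each control period).
- imaging.camera(name): name is "scene" or "top"; returns the picture (384x512x3 uint8, blue, green, red); there is no depth.
- imaging.camera_model(name): a dict with "camera_matrix" (3x3 intrinsics, pixels), "world_to_cam" (4x4, takes a point from world to camera coordinates). Camera axes: x right, y up, looking along -z (the intrinsics and any distortion apply to the point x, -y, -z); pixel columns grow to the right and rows downward; lengths in m; the calibration is good to about 2 mm. A picture is of the moment at which its call begins. camera_model takes no time and is no camera call.
- workorder.hand_in(): hands the job in; it is judged then, once.
The state is a dict: "clock": time; "joint_pos": joint angles; "joint_velocities": joint speeds; "tau": joint torques, N m; "position": TCP position; "ee_rot": TCP orientation; "ft_force": force on the tool from outside, world axes, zero at the start; "torque": the same for the moment, N m; "grip_width": opening from 0.0 (shut) to 1.0 (fully open); "grasp_force": force on a finger pad.
Only numpy, scipy, OpenCV 4.12 (cv2) and the standard library are available. Lean on these libraries where they do the work, as an engineer would, in place of code of your own. Each camera call takes 0.05 s, during which the arm holds its last target. There are 200 camera calls.

## Working session

There is one attempt and no reset: what is moved stays moved. The work goes in short steps, Python scripts to look and compute and a tool call to move; the robot and the scene stay as the last step left them, time stands still between calls to the robot, and variables do not carry over. Pictures are saved under pics/ and viewed, at most 14 in all, crops included, and the job is handed in when it is done.

Besides the shell and the picture viewer there is one more tool, called by a JSON object that holds its "op" and its "data", one argument or row to a line. jog_arm: Moves the arm, as the interface text tells. Its arguments: {"type":"object","properties":{"deltas":{"type":"array","items":{"type":"object","properties":{"gripper":{"type":"number"},"offset":{"type":"array","items":{"type":"number"}},"rotation":{"type":"array","items":{"type":"number"}}}}},"newtons":{"type":"number"}},"required":["deltas"]}

```bash
ls; mkdir -p pics
python3 - <<'E'
from workcell import manip, imaging, workorder
import cv2
for n in("scene","top"):
    im=imaging.camera(n); cv2.imwrite(f"pics/{n}0.png",im)
    m=imaging.camera_model(n); print(n,m)
print(manip.get_obs(), manip.finger_overhang)
E
```

```text
pics
scene {'camera_matrix': array([[355.82067412,   0.        , 254.45459263],
       [  0.        , 355.82067412, 198.79739307],
       [  0.        ,   0.        ,   1.        ]]), 'world_to_cam': array([[ 0.36062442,  0.93262838, -0.01242325, -0.23817786],
       [-0.67435014,  0.26991008,  0.68731393,  0.31709002],
       [ 0.64436164, -0.23948457,  0.72625424, -1.73858786],
       [ 0.        ,  0.        ,  0.        ,  1.        ]])}
top {'camera_matrix': array([[480.85644187,   0.        , 254.38533844],
       [  0.        , 480.85644187, 189.77475318],
       [  0.        ,   0.        ,   1.        ]]), 'world_to_cam': array([[ 5.93757882e-03, -9.99981855e-01, -1.01741904e-03,
         2.80989585e-02],
       [ 9.93372831e-01,  5.78154376e-03,  1.14791079e-01,
        -5.96370080e-01],
       [-1.14783114e-01, -1.69225752e-03,  9.93389135e-01,
        -1.50055294e+00],
       [ 0.00000000e+00,  0.00000000e+00,  0.00000000e+00,
         1.00000000e+00]])}
{'clock': 0.1, 'joint_pos': array([ 1.27438965,  0.33280933, -0.06473665,  1.46081964,  0.02156893,
        1.34989038, -0.08845726]), 'joint_velocities': array([ 0.00142603, -0.00131466,  0.00066546, -0.00228716, -0.00091534,
       -0.00037216,  0.0003139 ]), 'tau': array([ 1.45484442e-03, -6.26743770e+01,  4.92525171e-02, -3.92428672e+01,
        1.63327582e-02,  7.00736535e-03, -5.35042773e-05]), 'position': array([ 0.16893583, -0.6013812 ,  0.21171317]), 'ee_rot': array([ 9.90637105e-01,  1.36520134e-01, -8.99322774e-05, -6.09981737e-04]), 'ft_force': array([-0.50462957, -0.26609755,  0.42593611]), 'torque': array([0.01352781, 0.01052017, 0.04100498]), 'grasp_force': 0.0, 'grip_width': 0.9977766282967983} 0.011
```

View pics/scene0.png

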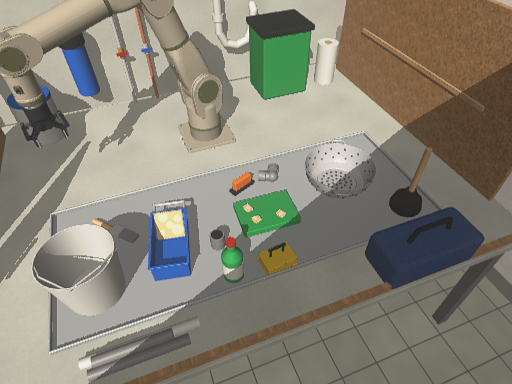

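View pics/top0.png

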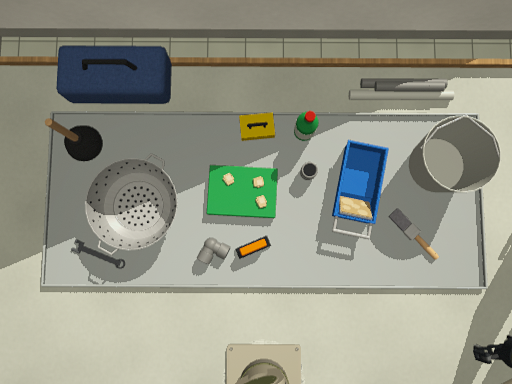

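The top view shows three flakes near (228,180), (258,182) and (261,201), the scraper at (254,247), the elbow at (213,250), the coupling at (309,171) and the colander at (131,204). The blue tray is at (360,182), with its bar at (352,233). I see no tee.

```bash
cat > h.py <<'E'
import numpy as np, cv2
from workcell import manip, imaging, workorder
def ray(n,u,v):
    m=imaging.camera_model(n);K=m['camera_matrix'];W=m['world_to_cam']
    d=np.array([(u-K[0,2])/K[0,0],-(v-K[1,2])/K[1,1],-1.]);R=W[:3,:3]
    return -R.T@W[:3,3],R.T@d
def pt(n,u,v,z):
    c,d=ray(n,u,v);return c+d*(z-c[2])/d[2]
def proj(n,p):
    m=imaging.camera_model(n);q=m['world_to_cam'][:3,:3]@np.array(p)+m['world_to_cam'][:3,3]
    K=m['camera_matrix'];return K[0,0]*q[0]/-q[2]+K[0,2],K[1,1]*-q[1]/-q[2]+K[1,2]
def two(a,b):
    (c,d),(e,f)=ray("top",*a),ray("scene",*b)
    s=np.linalg.lstsq(np.c_[d,-f],e-c,rcond=None)[0];return (c+d*s[0]+e+f*s[1])/2,np.linalg.norm(c+d*s[0]-e-f*s[1])
HSV={'orange':((5,170,120),(18,255,255)),'blue':((100,120,40),(125,255,255)),'green':((50,120,60),(75,255,255)),'tan':((8,40,150),(26,150,255))}
def blobs(im,c,amin=15,roi=None):
    h=cv2.cvtColor(im,cv2.COLOR_BGR2HSV);m=cv2.inRange(h,*map(np.array,HSV[c]))
    if roi: k=np.zeros_like(m);x0,y0,x1,y1=roi;k[y0:y1,x0:x1]=255;m&=k
    cs=cv2.findContours(m,cv2.RETR_EXTERNAL,cv2.CHAIN_APPROX_NONE)[0]
    return [(cv2.contourArea(q),cv2.minAreaRect(q),q) for q in cs if cv2.contourArea(q)>amin]
def crop(im,name,x0,y0,x1,y1,k):
    cv2.imwrite(f"pics/{name}.png",cv2.resize(im[y0:y1,x0:x1],None,fx=k,fy=k,interpolation=cv2.INTER_CUBIC))
def planeang(n,rect,z):
    b=[pt(n,*p,z)[:2] for p in cv2.boxPoints(rect)]
    e=b[1]-b[0],b[2]-b[1];e=sorted(e,key=np.linalg.norm);return np.mean(b,0),np.linalg.norm(e[0]),np.linalg.norm(e[1]),np.degrees(np.arctan2(e[1][1],e[1][0]))%180
E
python3 - <<'E'
from h import *
np.set_printoptions(precision=3,suppress=True)
im=cv2.imread("pics/top0.png")
for c,z,roi in(('orange',.059,(200,200,300,280)),('green',.033,(190,150,290,230)),('tan',.041,(205,160,285,225)),('blue',.081,(320,130,400,235)),('tan',.05,(325,185,385,230))):
    for a,r,q in blobs(im,c,12,roi): print(c,a,np.round(r[0]),*planeang("top",r,z))
crop(im,"c1",190,130,390,280,4)
E
```

```text
orange 188.5 [253. 247.] [0.416 0.036] 0.024704353068063133 0.08458690439383393 113.41972741545588
green 3236.5 [242. 191.] [0.593 0.072] 0.15928990097247334 0.21962839741470955 87.11207715974648
tan 77.0 [261. 201.] [0.559 0.009] 0.027001201125614823 0.03554072779633297 26.6860599277486
tan 67.0 [258. 181.] [0.622 0.02 ] 0.030175920570760597 0.030371688404410378 14.150555788159522
tan 73.0 [228. 179.] [0.63  0.116] 0.029942168187668615 0.03312595020308387 26.922752259734608
blue 3235.5 [360. 182.] [ 0.619 -0.297] 0.1364066285339588 0.2452660804997274 168.7095685799436
tan 418.0 [355. 206.] [ 0.543 -0.287] 0.04941650769728869 0.10885064559497293 78.12268181753123
```

View pics/c1.png

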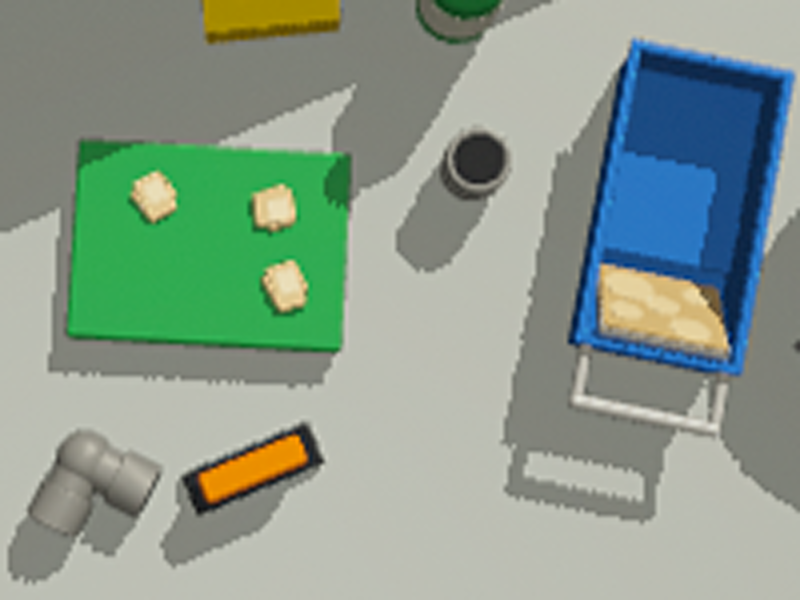

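The crop confirms the layout. The elbow's corner is at crop (85,458), with its sockets toward (50,525) and (150,485). The coupling's mouth is at (479,157), and the bar runs from (577,402) to (717,430). I'll measure the rest now.

```bash
cat >> h.py <<'E'
def go(p,phi,start=None,step=.045):
    """rows from pose start=(x,y,z,phi) to p, yaw phi (deg, tool x direction; y at phi-90, tool down)"""
    if start is None:
        from scipy.spatial.transform import Rotation as R
        o=manip.get_obs();M=R.from_quat(o['ee_rot']).as_matrix();start=[*o['position'],np.degrees(np.arctan2(M[1,0],M[0,0]))]
        print('tilt',np.degrees(np.arccos(-M[2,2])).round(2))
    d=np.array(p)-start[:3];f=np.radians(start[3]);dphi=(phi-start[3]+180)%360-180
    t=[d[0]*np.cos(f)+d[1]*np.sin(f), d[0]*np.sin(f)-d[1]*np.cos(f), -d[2]]
    n=max(1,int(np.ceil(np.linalg.norm(t)/step)),0)
    print('from',np.round(start,3),'offset total mm',np.round(np.array(t)*1e3,1),'n>=',n,'per row',np.round(np.array(t)/n*1e3,1),'| then rotz',round(-dphi,1))
E
python3 - <<'E'
from h import *
np.set_printoptions(precision=3,suppress=True)
P=lambda u,v,z:pt("top",190+u/4,130+v/4,z)
print('bar',P(577,402,.069),P(717,430,.069),'coupling',P(479,157,.063),P(475,195,.003))
print('elbow crossing',P(87,455,.044),'ends',P(52,520,.03),P(152,484,.03),P(135,482,.049),P(62,500,.049))
print('box near',P(270,40,.003), 'tray rim corners',[P(*q,.081) for q in((636,42),(793,73),(740,372),(573,343))])
im=cv2.imread("pics/top0.png")
g=cv2.GaussianBlur(cv2.cvtColor(im,cv2.COLOR_BGR2GRAY),(3,3),0)
c=cv2.HoughCircles(g[130:280,60:200],cv2.HOUGH_GRADIENT,1,50,param1=80,param2=20,minRadius=40,maxRadius=50)
print(c); 
for u,v,r in c[0][:2]: print(pt("top",60+u,130+v,.11),pt("top",60+u+r,130+v,.11))
go([.45,-.3,.2],15.7); go([.416,.036,.15],23.4,[.45,-.3,.2,15.7])
E
```

```text
bar [ 0.467 -0.216  0.069] [ 0.446 -0.324  0.069] coupling [ 0.659 -0.142  0.063] [ 0.637 -0.146  0.003]
elbow crossing [0.424 0.164 0.044] ends [0.373 0.192 0.03 ] [0.402 0.114 0.03 ] [0.403 0.126 0.049] [0.389 0.183 0.049]
box near [0.765 0.022 0.003] tray rim corners [array([ 0.748, -0.264,  0.081]), array([ 0.724, -0.386,  0.081]), array([ 0.49 , -0.339,  0.081]), array([ 0.512, -0.211,  0.081])]
[[[71.5 72.5 43.8]]]
[0.547 0.403 0.11 ] [0.547 0.27  0.11 ]
tilt 0.07
from [ 0.169 -0.601  0.212 15.693] offset total mm [ 352.1 -214.1   11.7] n>= 10 per row [ 35.2 -21.4   1.2] | then rotz -0.0
from [ 0.45 -0.3   0.2  15.7 ] offset total mm [  58.2 -332.7   50. ] n>= 8 per row [  7.3 -41.6   6.3] | then rotz -7.7
```

```bash
cat >> h.py <<'E'
def arc(p,phi,n,start=None):
    """n equal rows (offset, rotz) turning while moving, tool down"""
    from scipy.spatial.transform import Rotation as R
    if start is None:
        o=manip.get_obs();M=R.from_quat(o['ee_rot']).as_matrix();start=[*o['position'],np.degrees(np.arctan2(M[1,0],M[0,0]))]
    dp=((phi-start[3]+180)%360-180)/n;S=np.zeros((2,2))
    for i in range(n):
        f=np.radians(start[3]+i*dp);S+=[[np.cos(f),np.sin(f)],[np.sin(f),-np.cos(f)]]
    d=np.array(p)-start[:3];t=np.linalg.solve(S,d[:2]);t=np.array([*t,-d[2]/n])
    print('from',np.round(start,4),'x%d'%n,'offset mm',np.round(t*1e3,2),'norm',np.linalg.norm(t).round(3),'rotz',round(-dp,2))
E
python3 - <<'E'
from h import *
arc([.416,.036,.16],113.4,20)
E
```

```text
from [ 0.1689 -0.6014  0.2117 15.6931] x20 offset mm [38.42 -4.52  2.59] norm 0.039 rotz -4.89
```

{"op": "jog_arm", "data": {
  "deltas": [
    {"gripper":1,"offset":[0.0384,-0.0045,0.0026],"rotation":[0,0,-4.89]},
    {"gripper":1,"offset":[0.0384,-0.0045,0.0026],"rotation":[0,0,-4.89]},
    {"gripper":1,"offset":[0.0384,-0.0045,0.0026],"rotation":[0,0,-4.89]},
    {"gripper":1,"offset":[0.0384,-0.0045,0.0026],"rotation":[0,0,-4.89]},
    {"gripper":1,"offset":[0.0384,-0.0045,0.0026],"rotation":[0,0,-4.89]},
    {"gripper":1,"offset":[0.0384,-0.0045,0.0026],"rotation":[0,0,-4.89]},
    {"gripper":1,"offset":[0.0384,-0.0045,0.0026],"rotation":[0,0,-4.89]},
    {"gripper":1,"offset":[0.0384,-0.0045,0.0026],"rotation":[0,0,-4.89]},
    {"gripper":1,"offset":[0.0384,-0.0045,0.0026],"rotation":[0,0,-4.89]},
    {"gripper":1,"offset":[0.0384,-0.0045,0.0026],"rotation":[0,0,-4.89]},
    {"gripper":1,"offset":[0.0384,-0.0045,0.0026],"rotation":[0,0,-4.89]},
    {"gripper":1,"offset":[0.0384,-0.0045,0.0026],"rotation":[0,0,-4.89]},
    {"gripper":1,"offset":[0.0384,-0.0045,0.0026],"rotation":[0,0,-4.89]},
    {"gripper":1,"offset":[0.0384,-0.0045,0.0026],"rotation":[0,0,-4.89]},
    {"gripper":1,"offset":[0.0384,-0.0045,0.0026],"rotation":[0,0,-4.89]},
    {"gripper":1,"offset":[0.0384,-0.0045,0.0026],"rotation":[0,0,-4.89]},
    {"gripper":1,"offset":[0.0384,-0.0045,0.0026],"rotation":[0,0,-4.89]},
    {"gripper":1,"offset":[0.0384,-0.0045,0.0026],"rotation":[0,0,-4.89]},
    {"gripper":1,"offset":[0.0384,-0.0045,0.0026],"rotation":[0,0,-4.89]},
    {"gripper":1,"offset":[0.0384,-0.0045,0.0026],"rotation":[0,0,-4.89]}
  ],
  "newtons": 60
}}

```text
clock: 2.1
position: [0.4149, 0.0366, 0.1601]
ee_rot: [0.547, 0.837, -0.0, -0.0]
ft_force: [0.8, 0.1, 0.9]
grip_width: 0.999
grasp_force: 0.0
```

Run:
```python
from h import *
go([.416,.036,.042],113.4)
```

```text
tilt 0.01
from [4.15000e-01 3.70000e-02 1.60000e-01 1.13709e+02] offset total mm [ -1.    0.7 118.1] n>= 3 per row [-0.3  0.2 39.4] | then rotz 0.3
```

{"op": "jog_arm", "data": {
  "deltas": [
    {"gripper":1,"offset":[-0.001,0.001,0.03],"rotation":[0,0,0]},
    {"gripper":1,"offset":[0,0,0.03],"rotation":[0,0,0]},
    {"gripper":1,"offset":[0,0,0.03],"rotation":[0,0,0]},
    {"gripper":1,"offset":[0,0,0.02],"rotation":[0,0,0]},
    {"gripper":1,"offset":[0,0,0.008],"rotation":[0,0,0]},
    {"gripper":0,"offset":[0,0,0],"rotation":[0,0,0]},
    {"gripper":0,"offset":[0,0,0],"rotation":[0,0,0]},
    {"gripper":0,"offset":[0,0,0],"rotation":[0,0,0]},
    {"gripper":0,"offset":[0,0,0],"rotation":[0,0,0]},
    {"gripper":0,"offset":[0,0,0],"rotation":[0,0,0]},
    {"gripper":0,"offset":[0,0,0],"rotation":[0,0,0]},
    {"gripper":0,"offset":[0,0,0],"rotation":[0,0,0]},
    {"gripper":0,"offset":[0,0,0],"rotation":[0,0,0]}
  ]
}}

```text
clock: 3.4
position: [0.417, 0.0346, 0.0424]
ee_rot: [0.548, 0.836, -0.0, 0.0]
ft_force: [-0.9, 0.9, 0.1]
grip_width: 0.004
grasp_force: 0.0
```

Run:
```python
from h import *
p=manip.get_obs()['position']; z=p[2]; print(p)
s=[*p[:2],z,113.7]
arc([.50,.016,z+.1],87,6,s)
go([.688,.013,z+.1],87,[.50,.016,z+.1,87])
go([.688,.013,z+.031],87,[.688,.013,z+.1,87])
go([.495,.021,z+.031],87,[.688,.013,z+.031,87])
```

```text
[0.41702083 0.03456159 0.04244055]
from [4.170e-01 3.460e-02 4.240e-02 1.137e+02] x6 offset mm [ -6.08  12.94 -16.67] norm 0.022 rotz 4.45
from [5.00e-01 1.60e-02 1.42e-01 8.70e+01] offset total mm [  6.8 187.9  -0. ] n>= 5 per row [ 1.4 37.6 -0. ] | then rotz 0
from [6.88e-01 1.30e-02 1.42e-01 8.70e+01] offset total mm [ 0.  0. 69.] n>= 2 per row [ 0.   0.  34.5] | then rotz 0
from [6.88e-01 1.30e-02 7.30e-02 8.70e+01] offset total mm [  -2.1 -193.2   -0. ] n>= 5 per row [ -0.4 -38.6  -0. ] | then rotz 0
```

The fingers closed fully on nothing, so I'm looking before moving on.

Run:
```python
from h import *
a=imaging.camera("top");b=imaging.camera("scene")
A=cv2.resize(a[150:290,180:320],None,fx=3,fy=3);B=cv2.resize(b[140:280,180:320],None,fx=3,fy=3)
cv2.imwrite("pics/c2.png",cv2.resize(np.hstack([A,B]),(800,400)))
```

```text
(no output)
```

View pics/c2.png

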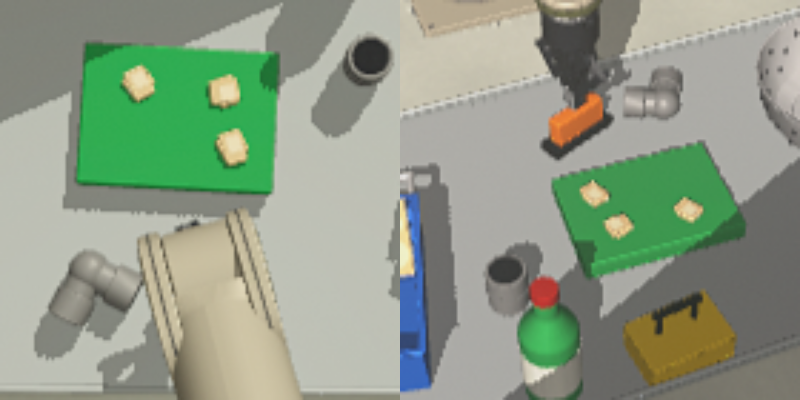

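Run:
```python
from h import *
np.set_printoptions(precision=3,suppress=True)
print(manip.get_obs()['grip_width'],manip.get_obs()['ee_rot'])
for n,f in(("scene","pics/scene0.png"),("top","pics/top0.png")):
    im=cv2.imread(f)
    for a,r,q in blobs(im,'orange',20): print(n,a,r[0],cv2.boxPoints(r), pt(n,*r[0],.038))
b=imaging.camera("scene")
for a,r,q in blobs(b,'orange',20): print('now',a,r[0],cv2.boxPoints(r), pt("scene",*r[0],.038))
print(proj("scene",[.417,.0346,.031]),proj("top",[.416,.036,.059]),proj("scene",[.416,.036,.038]),proj("scene",[.593,.072,.033]))
crop(b,"c3",220,140,300,220,8)
```

```text
0.0027349576337368144 [ 0.548  0.836 -0.     0.   ]
scene 161.0 (241.076904296875, 181.11538696289062) [[229.769 183.154]
 [247.308 171.462]
 [252.385 179.077]
 [234.846 190.769]] [0.417 0.036 0.038]
top 188.5 (252.6982879638672, 246.6293182373047) [[238.569 248.328]
 [263.672 237.569]
 [266.828 244.931]
 [241.724 255.69 ]] [0.416 0.036 0.038]
now 146.0 (241.076904296875, 181.11538696289062) [[229.769 183.154]
 [247.308 171.462]
 [252.385 179.077]
 [234.846 190.769]] [0.417 0.036 0.038]
(np.float64(240.78710469377862), np.float64(182.534453841676)) (np.float64(252.6131755819503), np.float64(246.63047596337935)) (np.float64(240.95880567718862), np.float64(181.05116949750155)) (np.float64(265.63508614961216), np.float64(209.52262410389773))
```

View pics/c3.png

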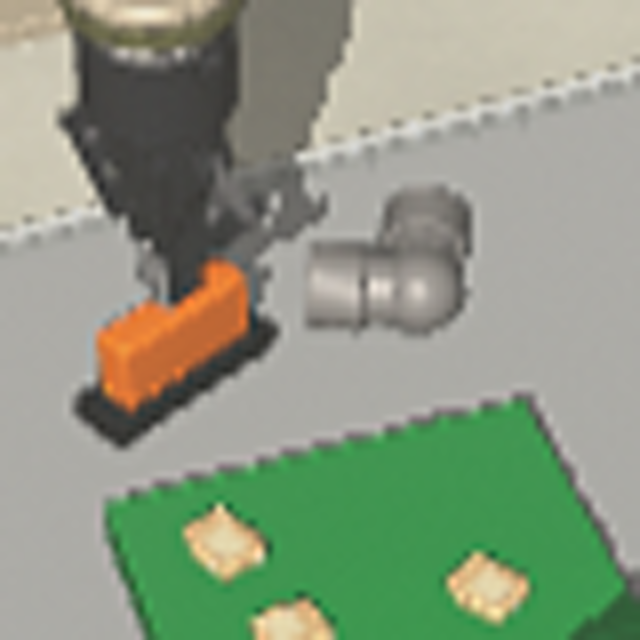

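The rib hasn't moved, and the closed fingers seem to end at its top, higher than the reported pose puts them. I'll raise the arm and check where the fingertips really are against that pose.

{"op": "jog_arm", "data": {
  "deltas": [
    {"gripper":0,"offset":[0,0,-0.03],"rotation":[0,0,0]},
    {"gripper":0,"offset":[0,0,-0.03],"rotation":[0,0,0]},
    {"gripper":0,"offset":[0,0,-0.03],"rotation":[0,0,0]}
  ]
}}

```text
clock: 3.85
position: [0.4167, 0.0348, 0.1334]
ee_rot: [0.548, 0.836, -0.0, -0.0]
ft_force: [1.4, -0.6, 0.3]
grip_width: -0.003
grasp_force: 0.0
```

Run:
```python
from h import *
b=imaging.camera("scene");o=manip.get_obs();p=o['position'];print(p,o['grip_width'])
x0,y0,k=200,120,7
big=cv2.resize(b[y0:y0+80,x0:x0+100],None,fx=k,fy=k,interpolation=cv2.INTER_CUBIC)
for dz,c in((0,(0,0,255)),(-.011,(255,0,255)),(.008,(255,255,0)),(.062,(0,255,0))):
    u,v=proj("scene",p+[0,0,dz]);cv2.circle(big,(int((u-x0+.5)*k),int((v-y0+.5)*k)),3,c,-1);print(dz,u,v)
cv2.imwrite("pics/c4.png",big)
```

```text
[0.41925157 0.03520104 0.13787185] -0.004159868192403546
0 240.01518597393863 162.96819359601665
-0.011 240.13360527599184 165.11764076558566
0.008 239.92819598840433 161.38922483884974
0.062 239.3211597898177 150.37081638469797
```

View pics/c4.png

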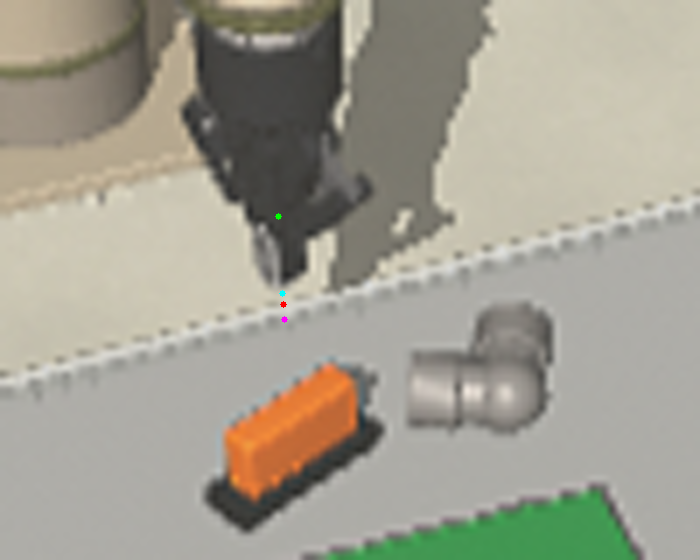

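The fingertips appear at crop (284,283), but the reported pose puts them at (284,319). They really are about 26 mm higher, which explains the miss. I'll probe the rib's top, which is at a known z of 0.059, with closed fingers to get the true offset.

{"op": "jog_arm", "data": {
  "deltas": [
    {"gripper":0,"offset":[0,0,0.03],"rotation":[0,0,0]},
    {"gripper":0,"offset":[0,0,0.03],"rotation":[0,0,0]},
    {"gripper":0,"offset":[0,0,0.03],"rotation":[0,0,0]},
    {"gripper":0,"offset":[0,0,0],"rotation":[0,0,0]},
    {"gripper":0,"offset":[0,0,0],"rotation":[0,0,0]},
    {"gripper":0,"offset":[0,0,0],"rotation":[0,0,0]}
  ]
}}

```text
clock: 4.5
position: [0.4169, 0.0346, 0.0423]
ee_rot: [0.548, 0.836, -0.0, -0.0]
ft_force: [-0.6, 0.4, 0.1]
grip_width: -0.001
grasp_force: 0.0
```

{"op": "jog_arm", "data": {
  "deltas": [
    {"gripper":0,"offset":[0,0,0.001],"rotation":[0,0,0]},
    {"gripper":0,"offset":[0,0,0.001],"rotation":[0,0,0]},
    {"gripper":0,"offset":[0,0,0],"rotation":[0,0,0]}
  ]
}}

```text
clock: 4.8
position: [0.4169, 0.0344, 0.0403]
ee_rot: [0.548, 0.836, -0.0, 0.0]
ft_force: [-0.4, -0.6, 0.0]
grip_width: 0.001
grasp_force: 0.0
```

{"op": "jog_arm", "data": {
  "deltas": [
    {"gripper":0,"offset":[0,0,0.001],"rotation":[0,0,0]},
    {"gripper":0,"offset":[0,0,0.001],"rotation":[0,0,0]},
    {"gripper":0,"offset":[0,0,0],"rotation":[0,0,0]}
  ]
}}

```text
clock: 5.1
position: [0.4177, 0.0347, 0.0402]
ee_rot: [0.548, 0.836, -0.0, 0.001]
ft_force: [-12.1, 0.0, 32.6]
grip_width: 0.0
grasp_force: 16.1
```

Contact came at a reported z of 0.0403, with the tips at true z 0.059. So the true tool stands 30 mm higher than reported, and I'll subtract 30 mm from every height. Now I'll back off, open and grip the rib.

{"op": "jog_arm", "data": {
  "deltas": [
    {"gripper":0,"offset":[0,0,-0.03],"rotation":[0,0,0]},
    {"gripper":1,"offset":[0,0,0],"rotation":[0,0,0]},
    {"gripper":1,"offset":[0,0,0],"rotation":[0,0,0]},
    {"gripper":1,"offset":[0,0,0],"rotation":[0,0,0]},
    {"gripper":1,"offset":[0,0,0],"rotation":[0,0,0]},
    {"gripper":1,"offset":[0,0,0],"rotation":[0,0,0]},
    {"gripper":1,"offset":[0,0,0],"rotation":[0,0,0]},
    {"gripper":1,"offset":[0,0,0.02],"rotation":[0,0,0]},
    {"gripper":1,"offset":[0,0,0.02],"rotation":[0,0,0]},
    {"gripper":1,"offset":[0,0,0.014],"rotation":[0,0,0]},
    {"gripper":1,"offset":[0,0,0],"rotation":[0,0,0]}
  ]
}}

```text
clock: 6.2
position: [0.4155, 0.0347, 0.0128]
ee_rot: [0.548, 0.836, -0.001, -0.002]
ft_force: [0.0, 0.9, 0.7]
grip_width: 0.999
grasp_force: 0.0
```

{"op": "jog_arm", "data": {
  "deltas": [
    {"gripper":0,"offset":[0,0,0],"rotation":[0,0,0]},
    {"gripper":0,"offset":[0,0,0],"rotation":[0,0,0]},
    {"gripper":0,"offset":[0,0,0],"rotation":[0,0,0]},
    {"gripper":0,"offset":[0,0,0],"rotation":[0,0,0]},
    {"gripper":0,"offset":[0,0,0],"rotation":[0,0,0]},
    {"gripper":0,"offset":[0,0,0],"rotation":[0,0,0]},
    {"gripper":0,"offset":[0,0,0],"rotation":[0,0,0]},
    {"gripper":0,"offset":[0,0,0],"rotation":[0,0,0]}
  ]
}}

```text
clock: 7.0
position: [0.4175, 0.0345, 0.0149]
ee_rot: [0.548, 0.836, 0.0, 0.0]
ft_force: [-0.9, -0.1, 6.0]
grip_width: 0.27
grasp_force: 59.0
```

Run:
```python
from h import *
p=manip.get_obs()['position']; z=p[2]; print(p)
s=[*p[:2],z,113.5]
arc([.50,.016,z+.1],87,6,s)
go([.688,.013,z+.1],87,[.50,.016,z+.1,87])
go([.495,.021,z+.031],87,[.688,.013,z+.031,87])
for a,r,q in blobs(imaging.camera("top"),'tan',12,(205,160,285,225)): print(a,np.round(r[0]),*planeang("top",r,.041))
```

```text
[0.41750287 0.03451129 0.01491823]
from [4.175e-01 3.450e-02 1.490e-02 1.135e+02] x6 offset mm [ -6.03  12.87 -16.67] norm 0.022 rotz 4.42
from [5.00e-01 1.60e-02 1.15e-01 8.70e+01] offset total mm [  6.8 187.9  -0. ] n>= 5 per row [ 1.4 37.6 -0. ] | then rotz 0
from [6.88e-01 1.30e-02 4.60e-02 8.70e+01] offset total mm [  -2.1 -193.2   -0. ] n>= 5 per row [ -0.4 -38.6  -0. ] | then rotz 0
77.0 [261. 201.] [0.55944328 0.00946742] 0.027001201125614823 0.03554072779633297 26.6860599277486
68.0 [258. 182.] [0.6210762 0.0199172] 0.03128395091393177 0.031460848060827114 18.517917822049412
73.0 [228. 179.] [0.63048634 0.11557016] 0.029942168187668615 0.03312595020308387 26.922752259734608
```

{"op": "jog_arm", "data": {
  "deltas": [
    {"gripper":0,"offset":[0,0,-0.02],"rotation":[0,0,0]},
    {"gripper":0,"offset":[-0.006,0.0129,-0.0167],"rotation":[0,0,4.42]},
    {"gripper":0,"offset":[-0.006,0.0129,-0.0167],"rotation":[0,0,4.42]},
    {"gripper":0,"offset":[-0.006,0.0129,-0.0167],"rotation":[0,0,4.42]},
    {"gripper":0,"offset":[-0.006,0.0129,-0.0167],"rotation":[0,0,4.42]},
    {"gripper":0,"offset":[-0.006,0.0129,-0.0167],"rotation":[0,0,4.42]},
    {"gripper":0,"offset":[-0.006,0.0129,-0.0167],"rotation":[0,0,4.42]},
    {"gripper":0,"offset":[0.0014,0.0376,0],"rotation":[0,0,0]},
    {"gripper":0,"offset":[0.0014,0.0376,0],"rotation":[0,0,0]},
    {"gripper":0,"offset":[0.0014,0.0376,0],"rotation":[0,0,0]},
    {"gripper":0,"offset":[0.0014,0.0376,0],"rotation":[0,0,0]},
    {"gripper":0,"offset":[0.0014,0.0376,0],"rotation":[0,0,0]},
    {"gripper":0,"offset":[0,0,0],"rotation":[0,0,0]},
    {"gripper":0,"offset":[0,0,0],"rotation":[0,0,0]}
  ]
}}

```text
clock: 8.45
position: [0.6875, 0.0137, 0.1333]
ee_rot: [0.725, 0.688, -0.0, -0.001]
ft_force: [0.2, 1.0, 0.0]
grip_width: 0.273
grasp_force: 59.5
```

Run:
```python
from h import *
b=imaging.camera("scene");o=manip.get_obs();print(o['position'],o['grip_width'])
go([.688,.013,.046],87)
crop(b,"c5",210,120,340,230,5)
```

```text
[0.6870599  0.01363936 0.13398198] 0.2685891226973824
tilt 0.08
from [6.8700e-01 1.4000e-02 1.3400e-01 8.6993e+01] offset total mm [-0.6  1.  88. ] n>= 2 per row [-0.3  0.5 44. ] | then rotz -0.0
```

View pics/c5.png

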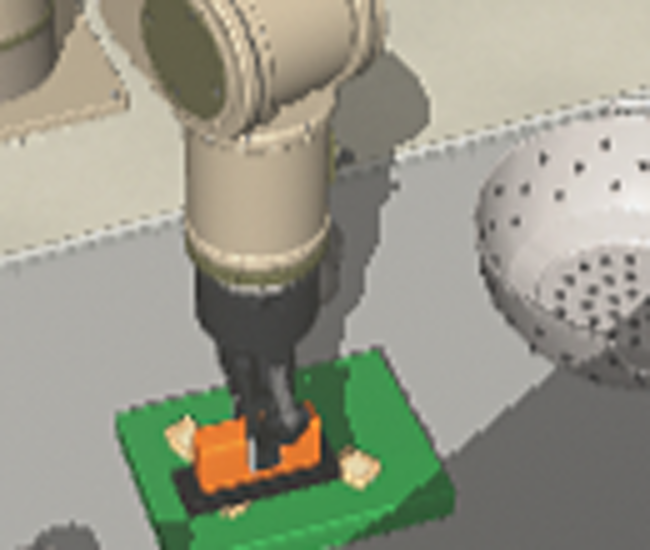

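The scraper is held square over the far edge of the board. Next I lower it and sweep.

{"op": "jog_arm", "data": {
  "deltas": [
    {"gripper":0,"offset":[0,0.001,0.03],"rotation":[0,0,0]},
    {"gripper":0,"offset":[0,0,0.03],"rotation":[0,0,0]},
    {"gripper":0,"offset":[0,0,0.017],"rotation":[0,0,0]},
    {"gripper":0,"offset":[0,0,0.007],"rotation":[0,0,0]},
    {"gripper":0,"offset":[0,0,0],"rotation":[0,0,0]},
    {"gripper":0,"offset":[0,0,0.002],"rotation":[0,0,0]},
    {"gripper":0,"offset":[0,0,0],"rotation":[0,0,0]},
    {"gripper":0,"offset":[0,0,0],"rotation":[0,0,0]}
  ]
}}

```text
clock: 9.3
position: [0.6892, 0.0133, 0.0496]
ee_rot: [0.726, 0.688, 0.0, 0.0]
ft_force: [-0.2, -0.0, -0.7]
grip_width: 0.264
grasp_force: 59.5
```

{"op": "jog_arm", "data": {
  "deltas": [
    {"gripper":0,"offset":[0,0,0.0015],"rotation":[0,0,0]},
    {"gripper":0,"offset":[0,0,0.0015],"rotation":[0,0,0]},
    {"gripper":0,"offset":[0,0,0],"rotation":[0,0,0]}
  ]
}}

```text
clock: 9.6
position: [0.6886, 0.0132, 0.0454]
ee_rot: [0.726, 0.688, -0.0, -0.0]
ft_force: [-0.1, 0.9, -1.1]
grip_width: 0.268
grasp_force: 59.5
```

{"op": "jog_arm", "data": {
  "deltas": [
    {"gripper":0,"offset":[0,-0.012,0],"rotation":[0,0,0]},
    {"gripper":0,"offset":[0,-0.015,0],"rotation":[0,0,0]},
    {"gripper":0,"offset":[0,-0.015,0],"rotation":[0,0,0]},
    {"gripper":0,"offset":[0,-0.015,0],"rotation":[0,0,0]}
  ]
}}

```text
clock: 10.0
position: [0.6312, 0.0164, 0.0456]
ee_rot: [0.726, 0.688, 0.0, 0.0]
ft_force: [0.6, 0.1, -1.2]
grip_width: 0.273
grasp_force: 59.6
```

Height is good and there is no drag on the board. I'll finish the sweep past the near edge, then raise and check.

{"op": "jog_arm", "data": {
  "deltas": [
    {"gripper":0,"offset":[0,-0.015,0],"rotation":[0,0,0]},
    {"gripper":0,"offset":[0,-0.015,0],"rotation":[0,0,0]},
    {"gripper":0,"offset":[0,-0.015,0],"rotation":[0,0,0]},
    {"gripper":0,"offset":[0,-0.015,0],"rotation":[0,0,0]},
    {"gripper":0,"offset":[0,-0.015,0],"rotation":[0,0,0]},
    {"gripper":0,"offset":[0,-0.015,0],"rotation":[0,0,0]},
    {"gripper":0,"offset":[0,-0.015,0],"rotation":[0,0,0]},
    {"gripper":0,"offset":[0,-0.015,0],"rotation":[0,0,0]},
    {"gripper":0,"offset":[0,-0.018,0],"rotation":[0,0,0]},
    {"gripper":0,"offset":[0,0,0],"rotation":[0,0,0]},
    {"gripper":0,"offset":[0,0,0],"rotation":[0,0,0]},
    {"gripper":0,"offset":[0,0,-0.04],"rotation":[0,0,0]},
    {"gripper":0,"offset":[0,0,-0.035],"rotation":[0,0,0]},
    {"gripper":0,"offset":[0,0,0],"rotation":[0,0,0]}
  ]
}}

```text
clock: 11.4
position: [0.4976, 0.024, 0.1252]
ee_rot: [0.726, 0.688, 0.003, 0.003]
ft_force: [-0.1, -0.1, -1.4]
grip_width: 0.272
grasp_force: 59.7
```

Run:
```python
from h import *
np.set_printoptions(precision=3,suppress=True)
b=imaging.camera("scene");o=manip.get_obs();print(o['position'],o['grip_width'])
for z in(.041,.011):
  for a,r,q in blobs(b,'tan',8,(225,165,310,240)): print(z,a,r[0],pt("scene",*r[0],z))
go([.69,.112,.12],87)
```

```text
[0.496 0.024 0.123] 0.26774154765777036
0.041 39.5 (280.50006103515625, 213.00003051757812) [0.636 0.114 0.041]
0.041 43.5 (235.25001525878906, 196.75) [ 0.494 -0.015  0.041]
0.011 39.5 (280.50006103515625, 213.00003051757812) [0.613 0.126 0.011]
0.011 43.5 (235.25001525878906, 196.75) [ 0.466 -0.007  0.011]
tilt 0.28
from [ 0.496  0.024  0.123 86.946] offset total mm [ 98.6 188.7   2.8] n>= 5 per row [19.7 37.7  0.6] | then rotz -0.1
```

{"op": "jog_arm", "data": {
  "deltas": [
    {"gripper":0,"offset":[0.02,0.038,0],"rotation":[0,0,0]},
    {"gripper":0,"offset":[0.02,0.038,0],"rotation":[0,0,0]},
    {"gripper":0,"offset":[0.02,0.038,0],"rotation":[0,0,0]},
    {"gripper":0,"offset":[0.02,0.038,0],"rotation":[0,0,0]},
    {"gripper":0,"offset":[0.019,0.037,0],"rotation":[0,0,0]},
    {"gripper":0,"offset":[0,0,0.03],"rotation":[0,0,0]},
    {"gripper":0,"offset":[0,0,0.03],"rotation":[0,0,0]},
    {"gripper":0,"offset":[0,0,0.012],"rotation":[0,0,0]},
    {"gripper":0,"offset":[0,0,0.003],"rotation":[0,0,0]},
    {"gripper":0,"offset":[0,0,0],"rotation":[0,0,0]},
    {"gripper":0,"offset":[0,0,0],"rotation":[0,0,0]}
  ]
}}

```text
clock: 12.55
position: [0.6879, 0.1122, 0.0452]
ee_rot: [0.726, 0.688, -0.0, -0.0]
ft_force: [0.2, -1.1, -1.4]
grip_width: 0.27
grasp_force: 60.4
```

{"op": "jog_arm", "data": {
  "deltas": [
    {"gripper":0,"offset":[0,-0.012,0],"rotation":[0,0,0]},
    {"gripper":0,"offset":[0,-0.015,0],"rotation":[0,0,0]},
    {"gripper":0,"offset":[0,-0.015,0],"rotation":[0,0,0]},
    {"gripper":0,"offset":[0,-0.015,0],"rotation":[0,0,0]},
    {"gripper":0,"offset":[0,-0.015,0],"rotation":[0,0,0]},
    {"gripper":0,"offset":[0,-0.015,0],"rotation":[0,0,0]},
    {"gripper":0,"offset":[0,-0.015,0],"rotation":[0,0,0]},
    {"gripper":0,"offset":[0,-0.015,0],"rotation":[0,0,0]},
    {"gripper":0,"offset":[0,-0.015,0],"rotation":[0,0,0]},
    {"gripper":0,"offset":[0,-0.015,0],"rotation":[0,0,0]},
    {"gripper":0,"offset":[0,-0.015,0],"rotation":[0,0,0]},
    {"gripper":0,"offset":[0,-0.015,0],"rotation":[0,0,0]},
    {"gripper":0,"offset":[0,-0.013,0],"rotation":[0,0,0]},
    {"gripper":0,"offset":[0,0,0],"rotation":[0,0,0]},
    {"gripper":0,"offset":[0,0,-0.05],"rotation":[0,0,0]},
    {"gripper":0,"offset":[0,0,-0.05],"rotation":[0,0,0]},
    {"gripper":0,"offset":[0,0,-0.05],"rotation":[0,0,0]},
    {"gripper":0,"offset":[0,0,0],"rotation":[0,0,0]}
  ]
}}

```text
clock: 14.35
position: [0.502, 0.1237, 0.2025]
ee_rot: [0.726, 0.688, 0.004, 0.003]
ft_force: [0.7, 0.5, -0.9]
grip_width: 0.274
grasp_force: 60.6
```

Run:
```python
from h import *
np.set_printoptions(precision=3,suppress=True)
b=imaging.camera("scene");t=imaging.camera("top");o=manip.get_obs();print(o['position'],o['grip_width'])
for a,r,q in blobs(b,'tan',8,(220,155,310,240)): print(a,r[0],pt("scene",*r[0],.011))
for a,r,q in blobs(t,'tan',8,(195,160,310,270)): print('top',a,r[0],pt("top",*r[0],.011))
A=cv2.resize(t[150:290,180:320],None,fx=3,fy=3);B=cv2.resize(b[120:260,180:320],None,fx=3,fy=3)
cv2.imwrite("pics/c6.png",cv2.resize(np.hstack([A,B]),(800,400)))
arc([.515,.403,.2],87,8)
```

```text
[0.499 0.122 0.197] 0.26463659783554305
43.5 (235.25001525878906, 196.75) [ 0.466 -0.007  0.011]
top 85.0 (266.4499816894531, 231.84999084472656) [ 0.463 -0.008  0.011]
top 60.5 (254.5, 222.5) [0.493 0.031 0.011]
top 3385.0 (219.0673828125, 232.6870880126953) [0.46  0.144 0.011]
from [ 0.499  0.122  0.197 86.929] x8 offset mm [35.14  0.08 -0.4 ] norm 0.035 rotz -0.01
```

View pics/c6.png

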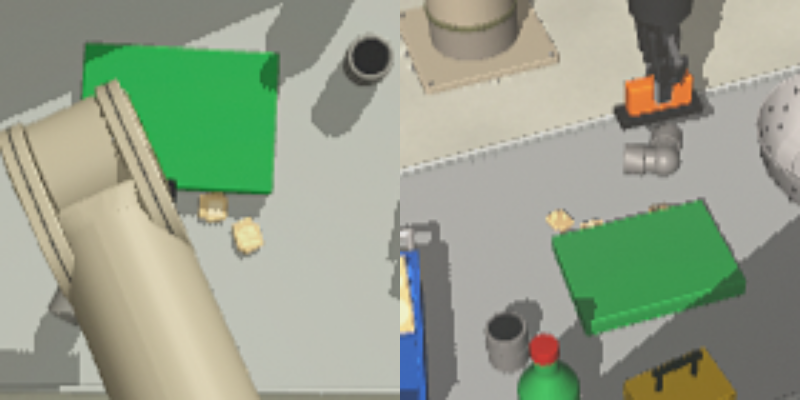

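The board is clear. Two flakes lie on the floor at top-view (254,222) and (266,232), and the third is just past the edge. The scraper goes into the colander now.

{"op": "jog_arm", "data": {
  "deltas": [
    {"gripper":0,"offset":[0.035,0,0],"rotation":[0,0,0]},
    {"gripper":0,"offset":[0.035,0,0],"rotation":[0,0,0]},
    {"gripper":0,"offset":[0.035,0,0],"rotation":[0,0,0]},
    {"gripper":0,"offset":[0.035,0,0],"rotation":[0,0,0]},
    {"gripper":0,"offset":[0.035,0,0],"rotation":[0,0,0]},
    {"gripper":0,"offset":[0.035,0,0],"rotation":[0,0,0]},
    {"gripper":0,"offset":[0.035,0,0],"rotation":[0,0,0]},
    {"gripper":0,"offset":[0.035,0,0],"rotation":[0,0,0]},
    {"gripper":0,"offset":[0,0,0],"rotation":[0,0,0]},
    {"gripper":0,"offset":[0,0,0.04],"rotation":[0,0,0]},
    {"gripper":0,"offset":[0,0,0.04],"rotation":[0,0,0]},
    {"gripper":0,"offset":[0,0,0.035],"rotation":[0,0,0]},
    {"gripper":0,"offset":[0,0,0.02],"rotation":[0,0,0]},
    {"gripper":0,"offset":[0,0,0.015],"rotation":[0,0,0]},
    {"gripper":0,"offset":[0,0,0],"rotation":[0,0,0]},
    {"gripper":0,"offset":[0,0,0],"rotation":[0,0,0]}
  ]
}}

```text
clock: 16.05
position: [0.5132, 0.4022, 0.0459]
ee_rot: [0.726, 0.688, 0.0, -0.0]
ft_force: [0.2, -0.5, 0.2]
grip_width: 0.271
grasp_force: 60.5
```

{"op": "jog_arm", "data": {
  "deltas": [
    {"gripper":0,"offset":[0,0,0.005],"rotation":[0,0,0]},
    {"gripper":0.5,"offset":[0,0,0],"rotation":[0,0,0]},
    {"gripper":0.5,"offset":[0,0,0],"rotation":[0,0,0]},
    {"gripper":0.5,"offset":[0,0,0],"rotation":[0,0,0]},
    {"gripper":0.5,"offset":[0,0,0],"rotation":[0,0,0]},
    {"gripper":0.5,"offset":[0,0,0],"rotation":[0,0,0]},
    {"gripper":0.5,"offset":[0,0,-0.04],"rotation":[0,0,0]},
    {"gripper":0.5,"offset":[0,0,-0.05],"rotation":[0,0,0]},
    {"gripper":1,"offset":[0,0,-0.05],"rotation":[0,0,0]},
    {"gripper":1,"offset":[0,0,0],"rotation":[0,0,0]}
  ]
}}

```text
clock: 17.05
position: [0.5148, 0.405, 0.1884]
ee_rot: [0.726, 0.688, 0.005, 0.0]
ft_force: [-0.7, -0.6, -0.7]
grip_width: 0.819
grasp_force: 0.0
```

Run:
```python
from h import *
np.set_printoptions(precision=3,suppress=True)
b=imaging.camera("scene");t=imaging.camera("top");o=manip.get_obs();print(o['position'],o['grip_width'])
for a,r,q in blobs(b,'tan',8,(220,155,310,240)): print(a,r[0],pt("scene",*r[0],.011))
for a,r,q in blobs(t,'tan',8,(195,160,310,270)): print('top',a,r[0],pt("top",*r[0],.011))
A=cv2.resize(t[200:280,180:300],(600,400));B=cv2.resize(b[120:220,220:380],(640,400))
cv2.imwrite("pics/c7.png",cv2.resize(np.hstack([A,B]),(800,260)))
```

```text
[0.513 0.403 0.182] 0.980412515839689
44.5 (235.25001525878906, 196.75) [ 0.466 -0.007  0.011]
top 139.5 (204.5, 262.0) [0.366 0.189 0.011]
top 85.0 (266.4499816894531, 231.84999084472656) [ 0.463 -0.008  0.011]
top 60.5 (254.5, 222.5) [0.493 0.031 0.011]
top 62.5 (223.5, 220.0) [0.5   0.13  0.011]
```

View pics/c7.png

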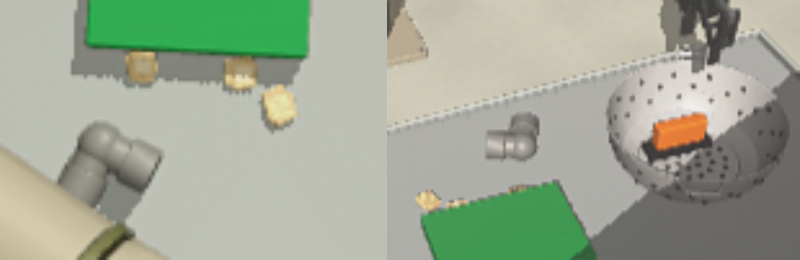

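The scraper stands in the colander and three flakes lie on the drip-tray floor. The elbow is next, so I'm cross-checking its position in both views.

Run:
```python
from h import *
np.set_printoptions(precision=3,suppress=True)
# ball centre: c7 scale: top 800/1240 of (5x,5y)->3.226x, y 260/400*5=3.25 ; scene 4*0.645=2.58x,2.6y offset 387
top=(180+100/3.226,200+143/3.25); sc=(220+(522-387)/2.58,120+147/2.6)
print(two(top,sc)); print(pt("top",180+140/3.226,200+163/3.25,.035))
c=np.array([.424,.164]); g=c+.046*np.array([np.cos(np.radians(241)),np.sin(np.radians(241))]);print(g)
arc([*g,.10],61,12)
```

```text
(array([0.424, 0.17 , 0.023]), np.float64(0.003592012493776962))
[0.404 0.128 0.035]
[0.402 0.124]
from [ 0.513  0.403  0.182 86.965] x12 offset mm [-25.06  -3.04   6.82] norm 0.026 rotz 2.16
```

{"op": "jog_arm", "data": {
  "deltas": [
    {"gripper":1,"offset":[-0.025,-0.003,0.0068],"rotation":[0,0,2.16]},
    {"gripper":1,"offset":[-0.025,-0.003,0.0068],"rotation":[0,0,2.16]},
    {"gripper":1,"offset":[-0.025,-0.003,0.0068],"rotation":[0,0,2.16]},
    {"gripper":1,"offset":[-0.025,-0.003,0.0068],"rotation":[0,0,2.16]},
    {"gripper":1,"offset":[-0.025,-0.003,0.0068],"rotation":[0,0,2.16]},
    {"gripper":1,"offset":[-0.025,-0.003,0.0068],"rotation":[0,0,2.16]},
    {"gripper":1,"offset":[-0.025,-0.003,0.0068],"rotation":[0,0,2.16]},
    {"gripper":1,"offset":[-0.025,-0.003,0.0068],"rotation":[0,0,2.16]},
    {"gripper":1,"offset":[-0.025,-0.003,0.0068],"rotation":[0,0,2.16]},
    {"gripper":1,"offset":[-0.025,-0.003,0.0068],"rotation":[0,0,2.16]},
    {"gripper":1,"offset":[-0.025,-0.003,0.0068],"rotation":[0,0,2.16]},
    {"gripper":1,"offset":[-0.025,-0.003,0.0068],"rotation":[0,0,2.16]},
    {"gripper":1,"offset":[0,0,0],"rotation":[0,0,0]},
    {"gripper":1,"offset":[0,0,0],"rotation":[0,0,0]}
  ]
}}

```text
clock: 18.55
position: [0.4016, 0.1233, 0.0984]
ee_rot: [0.862, 0.508, -0.001, 0.0]
ft_force: [-0.5, -0.2, 0.5]
grip_width: 0.999
grasp_force: 0.0
```

Run:
```python
from h import *
go([.402,.126,-.008],61)
b=imaging.camera("scene"); u,v=proj("scene",[.424,.166,.026]);print(u,v)
crop(b,"c8",230,130,310,200,8)
```

```text
tilt 0.06
from [ 0.402  0.123  0.098 61.007] offset total mm [  2.6  -0.9 106.4] n>= 3 per row [ 0.9 -0.3 35.5] | then rotz 0.0
271.0264839476686 176.33112628502747
```

View pics/c8.png

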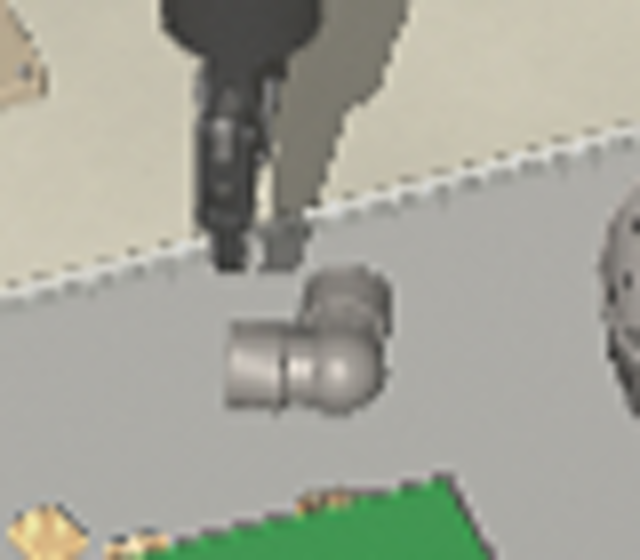

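The fingers are over the left socket, and the elbow's corner at crop (345,370) matches the projected point within 2 px. I go down and grip.

{"op": "jog_arm", "data": {
  "deltas": [
    {"gripper":1,"offset":[0.002,-0.001,0.035],"rotation":[0,0,0]},
    {"gripper":1,"offset":[0,0,0.03],"rotation":[0,0,0]},
    {"gripper":1,"offset":[0,0,0.025],"rotation":[0,0,0]},
    {"gripper":1,"offset":[0,0,0.014],"rotation":[0,0,0]},
    {"gripper":1,"offset":[0,0,0],"rotation":[0,0,0]},
    {"gripper":0,"offset":[0,0,0],"rotation":[0,0,0]},
    {"gripper":0,"offset":[0,0,0],"rotation":[0,0,0]},
    {"gripper":0,"offset":[0,0,0],"rotation":[0,0,0]},
    {"gripper":0,"offset":[0,0,0],"rotation":[0,0,0]},
    {"gripper":0,"offset":[0,0,0],"rotation":[0,0,0]},
    {"gripper":0,"offset":[0,0,0],"rotation":[0,0,0]}
  ],
  "newtons": 50
}}

```text
clock: 19.7
position: [0.4029, 0.1263, -0.0038]
ee_rot: [0.861, 0.508, 0.001, 0.001]
ft_force: [-3.3, -0.3, 10.1]
grip_width: 0.52
grasp_force: 49.3
```

{"op": "jog_arm", "data": {
  "deltas": [
    {"gripper":0,"offset":[0,0,-0.04],"rotation":[0,0,0]},
    {"gripper":0,"offset":[0,0,-0.05],"rotation":[0,0,0]},
    {"gripper":0,"offset":[0,0,-0.05],"rotation":[0,0,0]},
    {"gripper":0,"offset":[0,0,-0.05],"rotation":[0,0,0]},
    {"gripper":0,"offset":[0,0,0],"rotation":[0,0,0]}
  ]
}}

```text
clock: 20.2
position: [0.4053, 0.1272, 0.1916]
ee_rot: [0.861, 0.508, 0.005, 0.003]
ft_force: [0.3, 0.1, -1.4]
grip_width: 0.521
grasp_force: 52.2
```

Run:
```python
from h import *
# elbow local: crossing relative to tool = +46mm along 61 when phi=61 (tool +x); socket1 points at 151 = -tool y
arc([.57,.35,.185],61,12); arc([.56,.35,.185],0,12)
```

```text
from [ 0.4053  0.1272  0.1916 61.0603] x12 offset mm [22.89  3.02  0.55] norm 0.023 rotz 0.01
from [ 0.4053  0.1272  0.1916 61.0603] x12 offset mm [21.95 -8.94  0.55] norm 0.024 rotz 5.09
```

Run:
```python
from h import *
arc([.548,.368,.185],0,12)
```

```text
from [ 0.4053  0.1272  0.1916 61.0603] x12 offset mm [ 21.93 -10.83   0.55] norm 0.024 rotz 5.09
```

{"op": "jog_arm", "data": {
  "deltas": [
    {"gripper":0,"offset":[0.0219,-0.0108,0.0005],"rotation":[0,0,5.09]},
    {"gripper":0,"offset":[0.0219,-0.0108,0.0005],"rotation":[0,0,5.09]},
    {"gripper":0,"offset":[0.0219,-0.0108,0.0005],"rotation":[0,0,5.09]},
    {"gripper":0,"offset":[0.0219,-0.0108,0.0005],"rotation":[0,0,5.09]},
    {"gripper":0,"offset":[0.0219,-0.0108,0.0005],"rotation":[0,0,5.09]},
    {"gripper":0,"offset":[0.0219,-0.0108,0.0005],"rotation":[0,0,5.09]},
    {"gripper":0,"offset":[0.0219,-0.0108,0.0005],"rotation":[0,0,5.09]},
    {"gripper":0,"offset":[0.0219,-0.0108,0.0005],"rotation":[0,0,5.09]},
    {"gripper":0,"offset":[0.0219,-0.0108,0.0005],"rotation":[0,0,5.09]},
    {"gripper":0,"offset":[0.0219,-0.0108,0.0005],"rotation":[0,0,5.09]},
    {"gripper":0,"offset":[0.0219,-0.0108,0.0005],"rotation":[0,0,5.09]},
    {"gripper":0,"offset":[0.0219,-0.0108,0.0005],"rotation":[0,0,5.09]},
    {"gripper":0,"offset":[0,0,0],"rotation":[0,0,0]},
    {"gripper":0,"offset":[0,0,0],"rotation":[0,0,0]}
  ]
}}

```text
clock: 21.6
position: [0.5444, 0.3665, 0.1787]
ee_rot: [1.0, 0.0, -0.0, -0.0]
ft_force: [-0.9, -0.6, -0.8]
grip_width: 0.518
grasp_force: 52.3
```

Run:
```python
from h import *
go([.548,.368,.025],0)
```

```text
tilt 0.04
from [0.544 0.367 0.179 0.043] offset total mm [  3.6  -1.5 153.7] n>= 4 per row [ 0.9 -0.4 38.4] | then rotz 0.0
```

{"op": "jog_arm", "data": {
  "deltas": [
    {"gripper":0,"offset":[0.003,-0.001,0.04],"rotation":[0,0,0]},
    {"gripper":0,"offset":[0,0,0.04],"rotation":[0,0,0]},
    {"gripper":0,"offset":[0,0,0.03],"rotation":[0,0,0]},
    {"gripper":0,"offset":[0,0,0.02],"rotation":[0,0,0]},
    {"gripper":0,"offset":[0,0,0],"rotation":[0,0,0]},
    {"gripper":0,"offset":[0,0,0.005],"rotation":[0,0,0]},
    {"gripper":0,"offset":[0,0,0.005],"rotation":[0,0,0]},
    {"gripper":0,"offset":[0,0,0.005],"rotation":[0,0,0]},
    {"gripper":0,"offset":[0,0,0],"rotation":[0,0,0]}
  ]
}}

```text
clock: 22.5
position: [0.5477, 0.3672, 0.0338]
ee_rot: [1.0, -0.0, -0.0, 0.0]
ft_force: [-0.0, 0.1, -1.1]
grip_width: 0.514
grasp_force: 52.3
```

{"op": "jog_arm", "data": {
  "deltas": [
    {"gripper":0,"offset":[0,0,0.004],"rotation":[0,0,0]},
    {"gripper":0,"offset":[0,0,0],"rotation":[0,0,0]}
  ]
}}

```text
clock: 22.7
position: [0.5477, 0.3672, 0.0296]
ee_rot: [1.0, -0.0, -0.0, 0.0]
ft_force: [0.5, -0.1, -0.6]
grip_width: 0.519
grasp_force: 52.3
```

{"op": "jog_arm", "data": {
  "deltas": [
    {"gripper":0,"offset":[0,0,0.004],"rotation":[0,0,0]},
    {"gripper":0,"offset":[0,0,0.003],"rotation":[0,0,0]},
    {"gripper":0.75,"offset":[0,0,0],"rotation":[0,0,0]},
    {"gripper":0.75,"offset":[0,0,0],"rotation":[0,0,0]},
    {"gripper":0.75,"offset":[0,0,0],"rotation":[0,0,0]},
    {"gripper":0.75,"offset":[0,0,0],"rotation":[0,0,0]},
    {"gripper":0.75,"offset":[0,0,0],"rotation":[0,0,0]},
    {"gripper":0.75,"offset":[0,0,-0.04],"rotation":[0,0,0]},
    {"gripper":0.75,"offset":[0,0,-0.05],"rotation":[0,0,0]},
    {"gripper":1,"offset":[0,0,-0.05],"rotation":[0,0,0]},
    {"gripper":1,"offset":[0,0,-0.03],"rotation":[0,0,0]},
    {"gripper":1,"offset":[0,0,0],"rotation":[0,0,0]}
  ]
}}

```text
clock: 23.9
position: [0.5492, 0.3692, 0.1986]
ee_rot: [1.0, -0.0, 0.003, -0.002]
ft_force: [0.5, 0.8, 0.3]
grip_width: 0.999
grasp_force: 0.0
```

Run:
```python
from h import *
np.set_printoptions(precision=3,suppress=True)
b=imaging.camera("scene");t=imaging.camera("top");o=manip.get_obs();print(o['position'],o['grip_width'])
h=cv2.cvtColor(t,cv2.COLOR_BGR2GRAY)
m=(h[155:185,295:325]<70).astype('uint8')
cs=cv2.findContours(m,cv2.RETR_EXTERNAL,cv2.CHAIN_APPROX_NONE)[0]
for q in cs:
    if cv2.contourArea(q)>15:
        (u,v),r=cv2.minEnclosingCircle(q); print('coupling mouth',u+295,v+155,r,pt("top",u+295,v+155,.063))
A=cv2.resize(t[120:240,200:360],(533,400));B=cv2.resize(b[120:220,280:380],(400,400))
cv2.imwrite("pics/c9.png",cv2.resize(np.hstack([A,B]),(800,343)))
arc([.659,-.142,.12],30,20)
```

```text
[0.548 0.367 0.193] 0.9983676173963119
coupling mouth 309.19999980926514 169.19999980926514 6.203325271606445 [ 0.659 -0.141  0.063]
from [ 0.548  0.367  0.193 -0.035] x20 offset mm [-0.89 26.36  3.67] norm 0.027 rotz -1.5
```

View pics/c9.png

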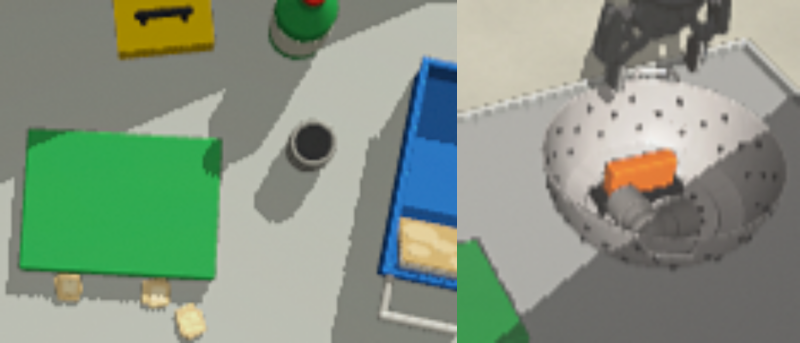

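The elbow lies in the colander beside the scraper. The coupling still stands at (0.659, -0.141), so I'm off to grip it.

Run:
```python
from h import *
arc([.659,-.141,.12],0,13)
```

```text
from [ 0.5479  0.3675  0.1933 -0.0347] x13 offset mm [ 8.56 39.11  5.64] norm 0.04 rotz -0.0
```

{"op": "jog_arm", "data": {
  "deltas": [
    {"gripper":1,"offset":[0.0085,0.0391,0],"rotation":[0,0,0]},
    {"gripper":1,"offset":[0.0085,0.0391,0],"rotation":[0,0,0]},
    {"gripper":1,"offset":[0.0085,0.0391,0],"rotation":[0,0,0]},
    {"gripper":1,"offset":[0.0085,0.0391,0],"rotation":[0,0,0]},
    {"gripper":1,"offset":[0.0085,0.0391,0],"rotation":[0,0,0]},
    {"gripper":1,"offset":[0.0085,0.0391,0],"rotation":[0,0,0]},
    {"gripper":1,"offset":[0.0085,0.0391,0.01],"rotation":[0,0,0]},
    {"gripper":1,"offset":[0.0085,0.0391,0.01],"rotation":[0,0,0]},
    {"gripper":1,"offset":[0.0085,0.0391,0.01],"rotation":[0,0,0]},
    {"gripper":1,"offset":[0.0085,0.0391,0.01],"rotation":[0,0,0]},
    {"gripper":1,"offset":[0.0085,0.0391,0.01],"rotation":[0,0,0]},
    {"gripper":1,"offset":[0.0085,0.0391,0.01],"rotation":[0,0,0]},
    {"gripper":1,"offset":[0.0085,0.0391,0.01],"rotation":[0,0,0]},
    {"gripper":1,"offset":[0,0,0],"rotation":[0,0,0]},
    {"gripper":1,"offset":[0,0,0],"rotation":[0,0,0]}
  ]
}}

```text
clock: 25.5
position: [0.6568, -0.1421, 0.1206]
ee_rot: [1.0, -0.001, -0.002, -0.0]
ft_force: [0.2, 1.8, 1.3]
grip_width: 1.003
grasp_force: 0.0
```

Run:
```python
from h import *
go([.659,-.141,.007],0)
b=imaging.camera("scene");c=imaging.camera_model;print(proj("scene",[.659,-.141,.063]))
h=cv2.cvtColor(b,cv2.COLOR_BGR2GRAY);m=(h[222:245,205:228]<60).astype('uint8')
for q in cv2.findContours(m,cv2.RETR_EXTERNAL,cv2.CHAIN_APPROX_NONE)[0]:
    if cv2.contourArea(q)>8: (u,v),r=cv2.minEnclosingCircle(q);print(u+205,v+222,r)
```

```text
tilt 0.2
from [ 0.657 -0.142  0.121 -0.155] offset total mm [  2.2  -1.1 113.6] n>= 3 per row [ 0.7 -0.4 37.9] | then rotz -0.2
(np.float64(216.1726905446597), np.float64(233.9816920675666))
216.5 234.5 5.522780418395996
```

The coupling matches in both views. I go down, grip and lift.

{"op": "jog_arm", "data": {
  "deltas": [
    {"gripper":1,"offset":[0.002,-0.001,0.035],"rotation":[0,0,0]},
    {"gripper":1,"offset":[0,0,0.035],"rotation":[0,0,0]},
    {"gripper":1,"offset":[0,0,0.03],"rotation":[0,0,0]},
    {"gripper":1,"offset":[0,0,0.013],"rotation":[0,0,0]},
    {"gripper":1,"offset":[0,0,0],"rotation":[0,0,0]},
    {"gripper":0,"offset":[0,0,0],"rotation":[0,0,0]},
    {"gripper":0,"offset":[0,0,0],"rotation":[0,0,0]},
    {"gripper":0,"offset":[0,0,0],"rotation":[0,0,0]},
    {"gripper":0,"offset":[0,0,0],"rotation":[0,0,0]},
    {"gripper":0,"offset":[0,0,0],"rotation":[0,0,0]},
    {"gripper":0,"offset":[0,0,0],"rotation":[0,0,0]}
  ]
}}

```text
clock: 26.65
position: [0.6614, -0.1401, 0.0122]
ee_rot: [1.0, -0.0, 0.002, 0.0]
ft_force: [-0.0, 0.4, 7.4]
grip_width: 0.592
grasp_force: 52.3
```

{"op": "jog_arm", "data": {
  "deltas": [
    {"gripper":0,"offset":[0,0,-0.04],"rotation":[0,0,0]},
    {"gripper":0,"offset":[0,0,-0.05],"rotation":[0,0,0]},
    {"gripper":0,"offset":[0,0,-0.05],"rotation":[0,0,0]},
    {"gripper":0,"offset":[0,0,-0.05],"rotation":[0,0,0]},
    {"gripper":0,"offset":[0,0,0],"rotation":[0,0,0]},
    {"gripper":0,"offset":[0,0,0],"rotation":[0,0,0]}
  ]
}}

```text
clock: 27.25
position: [0.6607, -0.14, 0.202]
ee_rot: [1.0, -0.0, 0.002, 0.001]
ft_force: [0.3, 1.0, -2.1]
grip_width: 0.595
grasp_force: 52.4
```

Run:
```python
from h import *
arc([.56,.445,.19],0,15)
b=imaging.camera("scene");crop(b,"c10",280,120,390,210,7)
```

```text
from [ 0.6607 -0.14    0.202  -0.0376] x15 offset mm [ -6.72 -39.     0.8 ] norm 0.04 rotz -0.0
```

View pics/c10.png

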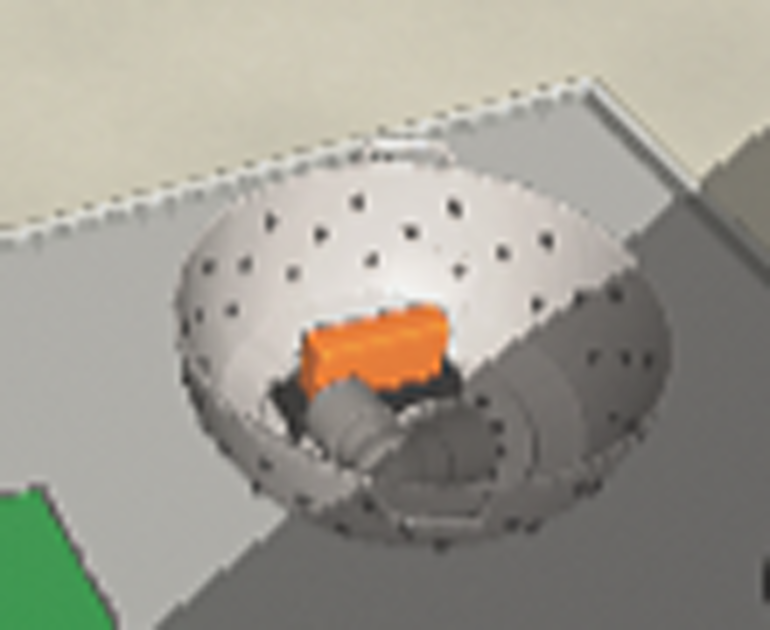

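The colander shows the scraper and the elbow, with free floor on the +y side. The coupling goes there.

{"op": "jog_arm", "data": {
  "deltas": [
    {"gripper":0,"offset":[-0.0069,-0.0394,0],"rotation":[0,0,0]},
    {"gripper":0,"offset":[-0.0069,-0.0394,0],"rotation":[0,0,0]},
    {"gripper":0,"offset":[-0.0069,-0.0394,0],"rotation":[0,0,0]},
    {"gripper":0,"offset":[-0.0069,-0.0394,0],"rotation":[0,0,0]},
    {"gripper":0,"offset":[-0.0069,-0.0394,0],"rotation":[0,0,0]},
    {"gripper":0,"offset":[-0.0069,-0.0394,0],"rotation":[0,0,0]},
    {"gripper":0,"offset":[-0.0069,-0.0394,0],"rotation":[0,0,0]},
    {"gripper":0,"offset":[-0.0069,-0.0394,0],"rotation":[0,0,0]},
    {"gripper":0,"offset":[-0.0069,-0.0394,0],"rotation":[0,0,0]},
    {"gripper":0,"offset":[-0.0069,-0.0394,0],"rotation":[0,0,0]},
    {"gripper":0,"offset":[-0.0069,-0.0394,0],"rotation":[0,0,0]},
    {"gripper":0,"offset":[-0.0069,-0.0394,0],"rotation":[0,0,0]},
    {"gripper":0,"offset":[-0.0069,-0.0394,0],"rotation":[0,0,0]},
    {"gripper":0,"offset":[-0.0069,-0.0394,0],"rotation":[0,0,0]},
    {"gripper":0,"offset":[-0.0069,-0.0394,0],"rotation":[0,0,0]},
    {"gripper":0,"offset":[0,0,0],"rotation":[0,0,0]},
    {"gripper":0,"offset":[0,0,0],"rotation":[0,0,0]}
  ]
}}

```text
clock: 29.0
position: [0.5554, 0.4518, 0.1979]
ee_rot: [1.0, 0.001, -0.001, 0.001]
ft_force: [0.2, -0.6, -0.0]
grip_width: 0.594
grasp_force: 52.5
```

Run:
```python
from h import *
go([.557,.450,.041],0)
```

```text
tilt 0.17
from [0.555 0.452 0.198 0.116] offset total mm [  1.6   1.8 156.9] n>= 4 per row [ 0.4  0.5 39.2] | then rotz 0.1
```

{"op": "jog_arm", "data": {
  "deltas": [
    {"gripper":0,"offset":[0.001,0.002,0.04],"rotation":[0,0,0]},
    {"gripper":0,"offset":[0,0,0.04],"rotation":[0,0,0]},
    {"gripper":0,"offset":[0,0,0.03],"rotation":[0,0,0]},
    {"gripper":0,"offset":[0,0,0.02],"rotation":[0,0,0]},
    {"gripper":0,"offset":[0,0,0.01],"rotation":[0,0,0]},
    {"gripper":0,"offset":[0,0,0.008],"rotation":[0,0,0]},
    {"gripper":0,"offset":[0,0,0.006],"rotation":[0,0,0]},
    {"gripper":0,"offset":[0,0,0],"rotation":[0,0,0]},
    {"gripper":0,"offset":[0,0,0],"rotation":[0,0,0]}
  ]
}}

```text
clock: 29.9
position: [0.5582, 0.4491, 0.0467]
ee_rot: [1.0, -0.0, 0.0, -0.0]
ft_force: [0.1, -0.1, -0.8]
grip_width: 0.594
grasp_force: 52.4
```

{"op": "jog_arm", "data": {
  "deltas": [
    {"gripper":0.75,"offset":[0,0,0],"rotation":[0,0,0]},
    {"gripper":0.75,"offset":[0,0,0],"rotation":[0,0,0]},
    {"gripper":0.75,"offset":[0,0,0],"rotation":[0,0,0]},
    {"gripper":0.75,"offset":[0,0,0],"rotation":[0,0,0]},
    {"gripper":0.75,"offset":[0,0,0],"rotation":[0,0,0]},
    {"gripper":0.75,"offset":[0,0,-0.04],"rotation":[0,0,0]},
    {"gripper":0.75,"offset":[0,0,-0.05],"rotation":[0,0,0]},
    {"gripper":0.75,"offset":[0,0,-0.05],"rotation":[0,0,0]},
    {"gripper":0.6,"offset":[0,0,-0.02],"rotation":[0,0,0]},
    {"gripper":0.6,"offset":[0,0,0],"rotation":[0,0,0]}
  ]
}}

```text
clock: 30.9
position: [0.5587, 0.4505, 0.2107]
ee_rot: [1.0, -0.0, 0.002, -0.002]
ft_force: [-0.4, 0.6, -0.6]
grip_width: 0.599
grasp_force: 0.0
```

Run:
```python
from h import *
np.set_printoptions(precision=3,suppress=True)
b=imaging.camera("scene");t=imaging.camera("top")
for a,r,q in blobs(t,'blue',500,(320,130,400,235)): print(a,planeang("top",r,.081))
A=cv2.resize(t[190:250,320:400],(533,400));B=cv2.resize(b[120:220,280:380],(400,400))
cv2.imwrite("pics/c11.png",cv2.resize(np.hstack([A,B]),(800,343)))
# bar: phi for tool y along tray x (-11.2): phi=78.8 ; go to side first
arc([.456,-.268,.19],78.8,19)
```

```text
3232.5 (array([ 0.619, -0.297]), np.float64(0.1364066285339588), np.float64(0.2452660804997274), np.float64(168.7095685799436))
from [ 0.558  0.449  0.206 -0.03 ] x19 offset mm [-29.39  29.     0.83] norm 0.041 rotz -4.15
```

View pics/c11.png

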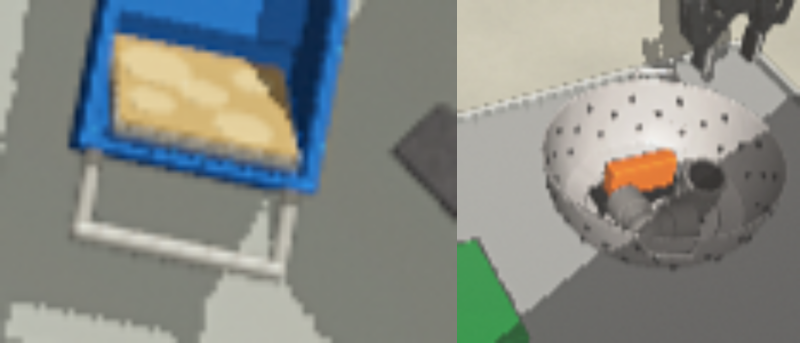

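The coupling stands in the colander, so all three items are in. The tray and bar haven't moved: the bar's ends in the crop are (78,232) and (282,272). Next is the bar.

Run:
```python
from h import *
np.set_printoptions(precision=3,suppress=True)
a,b=pt("top",333.65,230.6,.069),pt("top",369.4,237.6,.069);print(a,b,(a+b)/2)
arc([.56,.05,.2],0,10); arc([.456,-.268,.2],78.8,10,[.56,.05,.2,0])
```

```text
[ 0.467 -0.214  0.069] [ 0.446 -0.324  0.069] [ 0.456 -0.269  0.069]
from [ 0.558  0.449  0.206 -0.03 ] x10 offset mm [ 0.23 39.9   0.58] norm 0.04 rotz -0.0
from [0.56 0.05 0.2  0.  ] x10 offset mm [-29.14  21.51  -0.  ] norm 0.036 rotz -7.88
```

{"op": "jog_arm", "data": {
  "deltas": [
    {"gripper":0.4,"offset":[0,0.04,0],"rotation":[0,0,0]},
    {"gripper":0.4,"offset":[0,0.04,0],"rotation":[0,0,0]},
    {"gripper":0.4,"offset":[0,0.04,0],"rotation":[0,0,0]},
    {"gripper":0.4,"offset":[0,0.04,0],"rotation":[0,0,0]},
    {"gripper":0.4,"offset":[0,0.04,0],"rotation":[0,0,0]},
    {"gripper":0.4,"offset":[0,0.04,0],"rotation":[0,0,0]},
    {"gripper":0.4,"offset":[0,0.04,0],"rotation":[0,0,0]},
    {"gripper":0.4,"offset":[0,0.04,0],"rotation":[0,0,0]},
    {"gripper":0.4,"offset":[0,0.04,0],"rotation":[0,0,0]},
    {"gripper":0.4,"offset":[0,0.04,0],"rotation":[0,0,0]}
  ]
}}

```text
clock: 32.0
position: [0.5565, 0.0469, 0.2043]
ee_rot: [1.0, -0.0, -0.001, 0.0]
ft_force: [1.1, 0.0, 0.1]
grip_width: 0.4
grasp_force: 0.0
```

{"op": "jog_arm", "data": {
  "deltas": [
    {"gripper":0.4,"offset":[-0.0291,0.0215,0],"rotation":[0,0,-7.88]},
    {"gripper":0.4,"offset":[-0.0291,0.0215,0],"rotation":[0,0,-7.88]},
    {"gripper":0.4,"offset":[-0.0291,0.0215,0],"rotation":[0,0,-7.88]},
    {"gripper":0.4,"offset":[-0.0291,0.0215,0],"rotation":[0,0,-7.88]},
    {"gripper":0.4,"offset":[-0.0291,0.0215,0],"rotation":[0,0,-7.88]},
    {"gripper":0.4,"offset":[-0.0291,0.0215,0],"rotation":[0,0,-7.88]},
    {"gripper":0.4,"offset":[-0.0291,0.0215,0],"rotation":[0,0,-7.88]},
    {"gripper":0.4,"offset":[-0.0291,0.0215,0],"rotation":[0,0,-7.88]},
    {"gripper":0.4,"offset":[-0.0291,0.0215,0],"rotation":[0,0,-7.88]},
    {"gripper":0.4,"offset":[-0.0291,0.0215,0],"rotation":[0,0,-7.88]},
    {"gripper":0.4,"offset":[0,0,0],"rotation":[0,0,0]},
    {"gripper":0.4,"offset":[0,0,0],"rotation":[0,0,0]}
  ]
}}

```text
clock: 33.2
position: [0.4521, -0.2667, 0.2042]
ee_rot: [0.776, 0.63, -0.0, -0.002]
ft_force: [0.2, 1.5, -0.1]
grip_width: 0.398
grasp_force: 0.0
```

Run:
```python
from h import *
go([.456,-.269,.031],78.8)
```

```text
tilt 0.19
from [ 0.452 -0.267  0.204 78.133] offset total mm [ -1.5   4.3 173.2] n>= 4 per row [-0.4  1.1 43.3] | then rotz -0.7
```

{"op": "jog_arm", "data": {
  "deltas": [
    {"gripper":0.4,"offset":[-0.0015,0.004,0.04],"rotation":[0,0,-0.7]},
    {"gripper":0.4,"offset":[0,0,0.04],"rotation":[0,0,0]},
    {"gripper":0.4,"offset":[0,0,0.04],"rotation":[0,0,0]},
    {"gripper":0.4,"offset":[0,0,0.03],"rotation":[0,0,0]},
    {"gripper":0.4,"offset":[0,0,0.02],"rotation":[0,0,0]},
    {"gripper":0.4,"offset":[0,0,0.003],"rotation":[0,0,0]},
    {"gripper":0.4,"offset":[0,0,0],"rotation":[0,0,0]}
  ],
  "newtons": 40
}}

```text
clock: 33.9
position: [0.4563, -0.2679, 0.0328]
ee_rot: [0.772, 0.636, -0.0, -0.001]
ft_force: [-0.0, 0.8, 0.4]
grip_width: 0.398
grasp_force: 0.0
```

{"op": "jog_arm", "data": {
  "deltas": [
    {"gripper":0,"offset":[0,0,0],"rotation":[0,0,0]},
    {"gripper":0,"offset":[0,0,0],"rotation":[0,0,0]},
    {"gripper":0,"offset":[0,0,0],"rotation":[0,0,0]},
    {"gripper":0,"offset":[0,0,0],"rotation":[0,0,0]},
    {"gripper":0,"offset":[0,0,0],"rotation":[0,0,0]},
    {"gripper":0,"offset":[0,0,0],"rotation":[0,0,0]}
  ]
}}

```text
clock: 34.5
position: [0.4571, -0.2691, 0.0338]
ee_rot: [0.772, 0.636, 0.0, 0.001]
ft_force: [-0.6, 0.1, 7.1]
grip_width: 0.121
grasp_force: 39.4
```

Run:
```python
from h import *
r=np.hypot(.283,.066);a0=np.arctan2(.066,.283)
th=np.r_[0:.9001:.1];x=-r*np.cos(a0+th);z=r*np.sin(a0+th)
for t,dx,dz in zip(th[1:],np.diff(x),np.diff(z)): print(round(t,2),'y %.4f z %.4f'%(dx,-dz))
go([.456,-.269,.031],78.8)
```

```text
0.1 y 0.0080 z -0.0279
0.2 y 0.0108 z -0.0270
0.3 y 0.0134 z -0.0258
0.4 y 0.0159 z -0.0243
0.5 y 0.0182 z -0.0226
0.6 y 0.0204 z -0.0207
0.7 y 0.0224 z -0.0185
0.8 y 0.0241 z -0.0162
0.9 y 0.0256 z -0.0137
tilt 0.07
from [ 4.5700e-01 -2.6900e-01  3.4000e-02  7.8957e+01] offset total mm [-0.1 -1.1  2.8] n>= 1 per row [-0.1 -1.1  2.8] | then rotz 0.2
```

The bar is gripped, with the opening at about 10 mm. I raise it along the circle about the far edge.

{"op": "jog_arm", "data": {
  "deltas": [
    {"gripper":0,"offset":[0,0.0037,-0.014],"rotation":[0,0,0]},
    {"gripper":0,"offset":[0,0.0043,-0.0139],"rotation":[0,0,0]},
    {"gripper":0,"offset":[0,0.0051,-0.0136],"rotation":[0,0,0]},
    {"gripper":0,"offset":[0,0.0057,-0.0134],"rotation":[0,0,0]},
    {"gripper":0,"offset":[0,0.0064,-0.013],"rotation":[0,0,0]},
    {"gripper":0,"offset":[0,0.007,-0.0128],"rotation":[0,0,0]},
    {"gripper":0,"offset":[0,0.0077,-0.0123],"rotation":[0,0,0]},
    {"gripper":0,"offset":[0,0.0082,-0.012],"rotation":[0,0,0]},
    {"gripper":0,"offset":[0,0.0088,-0.0115],"rotation":[0,0,0]},
    {"gripper":0,"offset":[0,0.0094,-0.0111],"rotation":[0,0,0]},
    {"gripper":0,"offset":[0,0,0],"rotation":[0,0,0]},
    {"gripper":0,"offset":[0,0,0],"rotation":[0,0,0]}
  ]
}}

```text
clock: 35.7
position: [0.5219, -0.2815, 0.1607]
ee_rot: [0.772, 0.636, 0.0, 0.0]
ft_force: [-1.9, -0.2, -5.5]
grip_width: 0.122
grasp_force: 39.5
```

Run:
```python
from h import *
b=imaging.camera("scene");print(manip.get_obs()['position'],manip.get_obs()['ft_force'])
crop(b,"c12",120,150,240,250,6)
```

```text
[ 0.52140477 -0.28142015  0.16021032] [-1.1585013  -0.34909123 -4.284493  ]
```

View pics/c12.png

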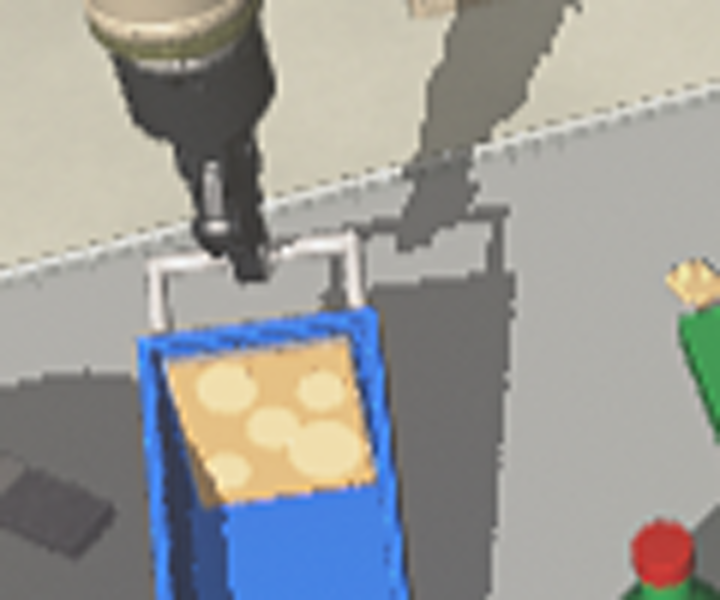

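The tray is tilting cleanly with the cover still on its rest, crust facing up at crop (270,430). That was my last permitted view, so from here I check by colour masks. I tip further.

{"op": "jog_arm", "data": {
  "deltas": [
    {"gripper":0,"offset":[0,0.0099,-0.0106],"rotation":[0,0,0]},
    {"gripper":0,"offset":[0,0.0105,-0.0101],"rotation":[0,0,0]},
    {"gripper":0,"offset":[0,0.011,-0.0095],"rotation":[0,0,0]},
    {"gripper":0,"offset":[0,0.0114,-0.009],"rotation":[0,0,0]},
    {"gripper":0,"offset":[0,0.0118,-0.0084],"rotation":[0,0,0]},
    {"gripper":0,"offset":[0,0.0123,-0.0078],"rotation":[0,0,0]},
    {"gripper":0,"offset":[0,0,0],"rotation":[0,0,0]},
    {"gripper":0,"offset":[0,0,0],"rotation":[0,0,0]},
    {"gripper":0,"offset":[0,0,0],"rotation":[0,0,0]},
    {"gripper":0,"offset":[0,0,0],"rotation":[0,0,0]},
    {"gripper":0,"offset":[0,0,0],"rotation":[0,0,0]},
    {"gripper":0,"offset":[0,0,0],"rotation":[0,0,0]},
    {"gripper":0,"offset":[0,0,0],"rotation":[0,0,0]}
  ]
}}

```text
clock: 37.05
position: [0.5868, -0.2946, 0.2161]
ee_rot: [0.772, 0.636, -0.0, -0.0]
ft_force: [-5.1, 0.2, 2.2]
grip_width: 0.113
grasp_force: 41.5
```

```bash
cat >> h.py <<'E'
def cover():
    for n,roi in(("scene",(120,170,210,285)),("top",(325,120,400,240))):
        im=imaging.camera(n)
        for a,r,q in blobs(im,'tan',15,roi): print(n,'tan',a,np.round(r[0]))
        for a,r,q in blobs(im,'blue',300,roi):
            m=np.zeros(im.shape[:2],'uint8');cv2.drawContours(m,[cv2.convexHull(q)],-1,255,-1)
            h=cv2.cvtColor(im,cv2.COLOR_BGR2HSV);g=cv2.inRange(h,np.array((0,0,30)),np.array((179,70,255)))&m
            print(n,'blue',a,np.round(r[0]),np.round(r[1]))
            for c in cv2.findContours(g,cv2.RETR_EXTERNAL,cv2.CHAIN_APPROX_NONE)[0]:
                if cv2.contourArea(c)>30: rr=cv2.minAreaRect(c);print('   grey',cv2.contourArea(c),np.round(rr[0]),np.round(rr[1]),np.round(rr[2]))
E
python3 - <<'E'
from h import *
print(manip.get_obs()['position'],manip.get_obs()['ft_force']);cover()
E
```

```text
[ 0.58683471 -0.29459829  0.21605525] [-5.05818244  0.18211566  2.16934326]
scene blue 1730.5 [165. 247.] [78. 43.]
   grey 929.0 [170. 265.] [31. 32.] 82.0
top tan 577.0 [391. 203.]
top tan 104.0 [396. 163.]
top blue 1363.5 [364. 160.] [44. 65.]
   grey 98.0 [359. 182.] [26. 11.] 33.0
   grey 554.0 [368. 155.] [43. 28.] 42.0
```

The tan crust is gone from view, and a grey square sits low in the well at scene (170,265). The cover has turned over and slid down. Now I lower the tray along the same arc.

{"op": "jog_arm", "data": {
  "deltas": [
    {"gripper":0,"offset":[0,-0.0123,0.0078],"rotation":[0,0,0]},
    {"gripper":0,"offset":[0,-0.0118,0.0084],"rotation":[0,0,0]},
    {"gripper":0,"offset":[0,-0.0114,0.009],"rotation":[0,0,0]},
    {"gripper":0,"offset":[0,-0.011,0.0095],"rotation":[0,0,0]},
    {"gripper":0,"offset":[0,-0.0105,0.0101],"rotation":[0,0,0]},
    {"gripper":0,"offset":[0,-0.0099,0.0106],"rotation":[0,0,0]},
    {"gripper":0,"offset":[0,-0.0094,0.0111],"rotation":[0,0,0]},
    {"gripper":0,"offset":[0,-0.0088,0.0115],"rotation":[0,0,0]},
    {"gripper":0,"offset":[0,-0.0082,0.012],"rotation":[0,0,0]},
    {"gripper":0,"offset":[0,-0.0077,0.0123],"rotation":[0,0,0]},
    {"gripper":0,"offset":[0,-0.007,0.0128],"rotation":[0,0,0]},
    {"gripper":0,"offset":[0,-0.0064,0.013],"rotation":[0,0,0]},
    {"gripper":0,"offset":[0,-0.0057,0.0134],"rotation":[0,0,0]},
    {"gripper":0,"offset":[0,-0.0051,0.0136],"rotation":[0,0,0]},
    {"gripper":0,"offset":[0,0,0],"rotation":[0,0,0]},
    {"gripper":0,"offset":[0,0,0],"rotation":[0,0,0]}
  ]
}}

```text
clock: 38.75
position: [0.4634, -0.2702, 0.0605]
ee_rot: [0.772, 0.636, -0.001, -0.001]
ft_force: [-3.4, 1.6, -1.6]
grip_width: 0.119
grasp_force: 39.3
```

{"op": "jog_arm", "data": {
  "deltas": [
    {"gripper":0,"offset":[0,-0.0022,0.007],"rotation":[0,0,0]},
    {"gripper":0,"offset":[0,-0.0021,0.007],"rotation":[0,0,0]},
    {"gripper":0,"offset":[0,-0.002,0.006],"rotation":[0,0,0]},
    {"gripper":0,"offset":[0,-0.0015,0.004],"rotation":[0,0,0]},
    {"gripper":0,"offset":[0,0,0],"rotation":[0,0,0]},
    {"gripper":0,"offset":[0,0,0],"rotation":[0,0,0]}
  ]
}}

```text
clock: 39.35
position: [0.4566, -0.2692, 0.0394]
ee_rot: [0.772, 0.636, -0.001, 0.0]
ft_force: [-15.7, 6.8, 33.1]
grip_width: 0.119
grasp_force: 43.5
```

{"op": "jog_arm", "data": {
  "deltas": [
    {"gripper":0,"offset":[0,0.001,-0.004],"rotation":[0,0,0]},
    {"gripper":0,"offset":[0,0,0],"rotation":[0,0,0]}
  ]
}}

```text
clock: 39.55
position: [0.4591, -0.2695, 0.042]
ee_rot: [0.772, 0.636, 0.001, 0.001]
ft_force: [0.8, 0.4, 3.5]
grip_width: 0.123
grasp_force: 40.8
```

Run:
```python
from h import *
print(manip.get_obs()['position'],manip.get_obs()['ft_force']);cover()
```

```text
[ 0.45905627 -0.26954333  0.04196952] [0.789831   0.41791052 3.54894416]
scene blue 2533.0 [167. 244.] [71. 42.]
   grey 369.5 [171. 256.] [14. 30.] 81.0
top tan 808.0 [381. 224.]
top blue 2937.5 [360. 182.] [44. 77.]
   grey 53.0 [369. 209.] [ 8. 12.] 63.0
   grey 903.0 [361. 164.] [31. 31.] 11.0
```

Force is near zero, and the top view shows the tray at its original spot with the grey square (31 px) in the well. I release and withdraw.

{"op": "jog_arm", "data": {
  "deltas": [
    {"gripper":0.4,"offset":[0,0,0],"rotation":[0,0,0]},
    {"gripper":0.4,"offset":[0,0,0],"rotation":[0,0,0]},
    {"gripper":0.4,"offset":[0,0,0],"rotation":[0,0,0]},
    {"gripper":0.4,"offset":[0,0,0],"rotation":[0,0,0]},
    {"gripper":0.4,"offset":[0,0,-0.04],"rotation":[0,0,0]},
    {"gripper":0.4,"offset":[0,0,-0.05],"rotation":[0,0,0]},
    {"gripper":0.4,"offset":[0,0,-0.05],"rotation":[0,0,0]},
    {"gripper":0.4,"offset":[-0.045,0,0],"rotation":[0,0,0]},
    {"gripper":0.4,"offset":[-0.045,0,0],"rotation":[0,0,0]},
    {"gripper":0.4,"offset":[-0.045,-0.01,0],"rotation":[0,0,0]},
    {"gripper":0.4,"offset":[-0.045,-0.02,0],"rotation":[0,0,0]},
    {"gripper":0.4,"offset":[-0.03,-0.02,0],"rotation":[0,0,0]},
    {"gripper":0.4,"offset":[0,0,0],"rotation":[0,0,0]},
    {"gripper":0.4,"offset":[0,0,0],"rotation":[0,0,0]}
  ]
}}

```text
clock: 41.05
position: [0.3678, -0.466, 0.1806]
ee_rot: [0.772, 0.635, 0.0, -0.0]
ft_force: [0.7, 0.6, -0.7]
grip_width: 0.404
grasp_force: 0.0
```

Run:
```python
from h import *
np.set_printoptions(precision=3,suppress=True)
print(manip.get_obs()['position'],manip.get_obs()['ft_force']);cover()
for n in("scene","top"):
    i0=cv2.imread(f"pics/{n}0.png");roi=(120,170,210,285) if n=="scene" else (320,120,400,240);i1=imaging.camera(n)
    for i in(i0,i1): print(n,[(a,np.round(r[0],1),np.round(r[1],1)) for a,r,q in blobs(i,'blue',300,roi)])
    roi=(205,160,285,225) if n=="top" else (220,170,310,240)
    for a,r,q in blobs(i1,'tan',8,roi): print('  flake',n,a,np.round(r[0]),pt(n,*r[0],.011))
    d=cv2.absdiff(i0,i1).max(2); big=(d>50).astype('uint8')
    for q in cv2.findContours(cv2.dilate(big,None),cv2.RETR_EXTERNAL,cv2.CHAIN_APPROX_SIMPLE)[0]:
        if cv2.contourArea(q)>30: print('  changed',n,cv2.boundingRect(q))
```

```text
[ 0.368 -0.466  0.181] [ 0.719  0.63  -0.711]
scene blue 2535.0 [168. 244.] [71. 41.]
   grey 376.0 [171. 256.] [14. 30.] 81.0
top blue 3234.0 [360. 182.] [44. 78.]
   grey 904.0 [361. 164.] [31. 31.] 11.0
scene [(1436.0, array([167.3, 244. ]), array([70.4, 41.7]))]
scene [(2537.0, array([167.8, 243.7]), array([71. , 40.8]))]
  flake scene 43.5 [235. 197.] [ 0.466 -0.007  0.011]
  changed scene (147, 250, 10, 32)
  changed scene (156, 242, 37, 34)
  changed scene (209, 224, 22, 26)
  changed scene (250, 213, 13, 12)
  changed scene (275, 208, 12, 11)
  changed scene (152, 206, 37, 35)
  changed scene (242, 202, 13, 12)
  changed scene (228, 171, 28, 31)
  changed scene (258, 163, 22, 20)
  changed scene (317, 162, 42, 26)
  changed scene (192, 98, 10, 18)
  changed scene (226, 94, 15, 27)
  changed scene (210, 78, 12, 13)
  changed scene (192, 73, 15, 27)
  changed scene (176, 65, 9, 15)
  changed scene (208, 39, 27, 54)
  changed scene (170, 0, 37, 53)
  changed scene (144, 0, 27, 56)
  changed scene (0, 0, 191, 181)
top [(3235.5, array([360.3, 181.6]), array([43.8, 78. ]))]
top [(3233.0, array([360. , 181.8]), array([43.8, 78. ]))]
  flake top 41.5 [254. 221.] [0.498 0.032 0.011]
  flake top 61.5 [224. 220.] [0.5   0.13  0.011]
  changed top (264, 375, 14, 9)
  changed top (256, 373, 12, 7)
  changed top (448, 372, 9, 12)
  changed top (472, 334, 40, 35)
  changed top (323, 318, 55, 66)
  changed top (380, 239, 132, 145)
  changed top (191, 237, 40, 40)
  changed top (229, 228, 43, 45)
  changed top (248, 222, 12, 8)
  changed top (217, 215, 13, 13)
  changed top (331, 195, 43, 27)
  changed top (254, 194, 14, 16)
  changed top (104, 183, 53, 52)
  changed top (251, 175, 14, 15)
  changed top (221, 172, 14, 15)
  changed top (288, 162, 30, 37)
  changed top (339, 140, 41, 45)
```

Tray and bar are back where they were, and the cover is a flat 100 mm square in the well. Two flakes lie close to the board's edge, so I'll check numerically that they're off it.

Run:
```python
from h import *
np.set_printoptions(precision=3,suppress=True)
t=imaging.camera("top");s=imaging.camera("scene");h=cv2.cvtColor(t,cv2.COLOR_BGR2HSV)
m=cv2.inRange(h,np.array((5,50,60)),np.array((28,200,255)));m[:195]=0;m[245:]=0;m[:,:200]=0;m[:,285:]=0
for q in cv2.findContours(m,cv2.RETR_EXTERNAL,cv2.CHAIN_APPROX_NONE)[0]:
    if cv2.contourArea(q)>20:
        x,y,w,hh=cv2.boundingRect(q);print(cv2.contourArea(q),(x,y,w,hh),planeang("top",cv2.minAreaRect(q),.011),'x range',pt("top",x+w/2,y+hh-.5,.011)[0],pt("top",x+w/2,y-.5,.011)[0])
g=cv2.inRange(h,np.array((50,120,40)),np.array((75,255,255)))
for u in(224,240,254,266): v=np.where(g[150:240,u])[0].max()+150;print(u,'board edge row',v,pt("top",u,v+.5,.033))
print('cover',pt("top",361,164,.022),'tray centre .619,-.297')
hs=cv2.cvtColor(s,cv2.COLOR_BGR2HSV);ms=cv2.inRange(hs,np.array((5,50,60)),np.array((28,200,255)))
for q in cv2.findContours(ms[185:230,225:305],cv2.RETR_EXTERNAL,cv2.CHAIN_APPROX_NONE)[0]:
    if cv2.contourArea(q)>2: print('scene',cv2.contourArea(q),np.array(cv2.boundingRect(q))+[225,185,0,0])
```

```text
86.0 (261, 226, 11, 13) (array([ 0.463, -0.007]), np.float64(0.029476178850382038), np.float64(0.03841472792887567), np.float64(18.629348299856332)) x range 0.44199991741614114 0.48356357592893706
85.0 (249, 217, 11, 11) (array([0.495, 0.032]), np.float64(0.032125221671054464), np.float64(0.03219870878412381), np.float64(90.33678706522922)) x range 0.4769250188190923 0.5122624725423479
67.5 (219, 216, 10, 10) (array([0.499, 0.13 ]), np.float64(0.028935850723174863), np.float64(0.028989501007775167), np.float64(90.33666578018793)) x range 0.4827583502632187 0.514906988361838
224 board edge row 215 [0.514 0.128 0.033]
240 board edge row 215 [0.514 0.077 0.033]
254 board edge row 216 [0.511 0.032 0.033]
266 board edge row 217 [ 0.508 -0.006  0.033]
cover [ 0.684 -0.313  0.022] tray centre .619,-.297
scene 6.5 [243 197   8   3]
scene 43.0 [231 193  10   9]
scene 2.5 [267 191   6   3]
```

Run:
```python
from h import *
for y,x0 in((.13,.483),(.032,.477)):
    print([np.round(proj("scene",p),1) for p in([x0,y,.011],[.513,y,.033],[.513,y,.041],[.495,y,.033])])
```

```text
[array([268.5, 190.5]), array([271.5, 191.5]), array([271.5, 190.1]), array([269.7, 188.6])]
[array([245.4, 195.9]), array([248.4, 198.2]), array([248.3, 196.8]), array([246.8, 195.1])]
```

Seen from above, both flakes span 30 mm or more at floor level beside the board. A flake leaning on the edge would span at most 20 mm, so they lie flat on the drip tray. I'm handing in.

```bash
python3 -c "
from workcell import workorder
print(workorder.hand_in())"
```

```text
the job is handed in; nothing more can be done
None
```

The job is handed in; no verdict came back. The board is clear, with all three flakes in the drip tray. The elbow, coupling and scraper are in the colander, and the soaking tray is flat again with the cover crust-down in the well; I confirmed the cover and final flake positions by colour measurement, as my picture views were used up.

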